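# Lock the labeller's cover with the cover key

### The arm

A 7-joint arm with a two-finger parallel gripper is mounted at the origin on the work surface. World frame = base frame: x ahead of the robot, y to its left, z up, the work surface at z = 0. Lengths are in m, angles in rad, forces in N, time in s.
With the tool pointing down it reaches from about 0.4 to 0.875 m from the base axis. Payload 19.3 kg.
Tool frame: the origin (TCP) lies at the very end of the fingers, on their centre line; the grasp point (between the pads) lies bot.grasp_offset behind it (bot.grasp_offset is the distance from the TCP to the grasp point, in m); z points along the fingers, y is the direction in which the jaws open and shut (so a half turn about z gives the same grasp; the last joint's range is limited). The gripper opens to 85 mm and grips with 20 to 120 N. Pads are 22 mm wide; open, the fingers measure 114 mm over their backs; the gripper's body (76 mm by 85 mm) begins 54 mm behind the grasp point. The pads swing forward as they close: fully open they stand 13 mm farther back than shut.
Start: joints at [-1.256, 0.521, -0.036, 1.599, 0.021, 1.021, -0.113], TCP at [0.235, 0.579, 0.231] pointing down, gripper open.
Joint ranges: [-2.91, 2.91], [-0.3, 2.13], [-1.5, 1.42], [0.17, 2.43], [-1.26, 4.41], [0.16, 1.93], [-2.52, 2.52]. Speed limits (rad/s): [1.89, 1.89, 2.39, 2.39, 3.01, 3.01, 3.01].

### API

Orientations are given as [roll, pitch, yaw] about the fixed x, y, z axes, in that order (R = Rz(yaw) Ry(pitch) Rx(roll)).
In Python, from workcell import bot gives the robot as it stands. The module is installed in compiled form; this text tells all that it offers.
- The arm moves only by the shell command python3 -m handwheel 'ROWS' [OPENING] [FORCE]. ROWS is JSON, a list of rows, each a list of 6 numbers: the shift along the tool's x, y, z as a fraction of full scale, then the turn, a rotation vector about the tool's x, y, z as a fraction of full scale. In form: [[x, y, z, rx, ry, rz], ...]. A call has 1 to 8 rows; each row shifts and turns the commanded pose from where the row before left it, along the tool's axes as they then stand; what a row does not reach is not made up. Full scale, the value 1, is 0.025 m for a shift and 360 degrees for a turn. A row lasts 1/8 s, in which the tool goes at most 62.5 mm and 10.7 degrees, less where a joint would pass 70% of its speed; a pose out of reach is approached as far as the arm can. A call with a number of a shift or a turn outside -1 to 1 is refused whole. A call with a gripper value outside its range is refused whole. OPENING is the closure, from -1 (fully open) to 1 (shut), set as the call begins (- or left out, the last holds). The fingers move at their own pace and stop on an object; FORCE is the grip in N (left out, the last holds). Time passes only in rows, so rows that do not move let the fingers close. It gives the time, the measured TCP pose, the force and the opening at its end, in the units of the state.
- bot.observe(): the state, without advancing time (a new reading comes with each control period).
- bot.grab_frame(name): name is "scene" or "side" or "wrist"; returns a dict with "pixels" (400x640x3 uint8, blue, green, red), "vertical_fov" (degrees; the focal length in pixels is half the picture's height over the tangent of half this angle, whatever the lens; pixels are square), "cx", "cy" (the principal point, pixels), "R" (3x3) and "t" (3): a world point X has camera coordinates R X + t. Camera axes: x right, y down, z forward; pixel columns grow to the right and rows downward; lengths in m; the calibration is good to about 2 mm. A picture is of the moment at which its call begins. There is no depth.
- bot.job_done(): hands the job in, once; it reports no verdict.
Trained networks look in a picture, given as the dict that the camera call returned (one of the last four; its "shot" number tells which), for a name from the list of things; names that differ only in an ending like _2 or _b are one class to them, and where a whole thing is asked for, a point or a joint stands for the part that bears it (a point fixed in the world has none). Each returns a list of dicts, best first, with "score" (0 to 1); they miss things now and then, are a little off and sometimes report something else, mostly with a low value. They report only what shows in the picture. A call takes as long as a camera call. They do not tell look-alikes from the thing itself.
- bot.trace(picture, thing): "region" (400x640 bool, what is visible of it) and "point" ([column, row] in pixels, amid what is visible of it).
The state is a dict: "clock": time; "qpos": joint angles; "qd": joint speeds; "joint_efforts": joint torques, N m; "position": TCP position; "tool_rot": TCP orientation; "force": force on the tool from outside, world axes, zero at the start; "moment": the same for the moment, N m; "grip_width": finger opening in m.
Only numpy, scipy, OpenCV 4.12 (cv2) and the standard library are available. Lean on these libraries where they do the work, as an engineer would, in place of code of your own. Each camera call takes 0.05 s, during which the arm holds its last target.

### The job

The sloping cover of the bench labeller is on but not locked. Take the cover key out of its holder, put its blade in the slot of the round lock and turn it clockwise, keeping it pressed in, until the lock comes fully home against its stop; then stand the key upright in its holder again, fully down, and let go. Touch the labeller only with the key, and leave the bottle and the punnet where they are.

Things in the scene. Friction and masses are not known exactly. Their poses are not given: they have to be found in the camera images.
- lock_axis (a point): Fixed point on the lock's axis: centre of the head's outer face when open. z points straight out of the slope, 30 degrees off vertical, x up the slope, y level. The steel head (50 mm across) has a slot through its centre, 34 mm long, 5 wide, 7 deep. As found, the slot lies within about 22 degrees of y, either way, differently each time and not reported: look, or feel for it.
- lock (a joint): Turn of the lock in rad, not of the slot itself: 0 to 0.05 open, as found, 1.571 locked, against a hard stop. Grows clockwise as seen looking at the cover. Head and slot turn with it. It stays where it is left; turning takes about 0.1 N m, more only at the stop. The blade has some 5 to 7 degrees of play in the slot, so the key must turn a little further than the lock.
- key_tip (a point): Middle of the end of the key's blade, its lowest point. z points along the key to its grip, x along the blade's width, y through its thickness. Going up z: blade 26 mm wide, 3 thick (last 3 mm: 24 by 2), to 22 mm; round shank 14 mm across to 62; collar disc 48 mm across from 62 to 68; flat grip to 128. Steel and black plastic, 0.11 to 0.21 kg.
- key_grip (a point): Point in the middle of the key's flat paddle grip, 100 mm above the blade's end, axes as key_tip. The paddle is 44 mm wide along x, 14 mm thick along y (grasp across this) and 60 mm high, from 68 to 128 mm above the blade's end.
- holder_mouth (a point): Centre of the top of the key holder, a black block 64 by 64 mm, 82 mm high, fixed to the table; z up. Its square hole is 34 by 34 mm, sides along x and y, 67 mm deep. The key stands in it blade down, its collar's underside resting on the block's top: the blade's end is then 62 mm below this point.
- machine: Bench labeller, a fixed grey wedge 200 mm deep (x), 220 wide (y), 35 mm high at the front (-x), 150 at the back; origin at the centre of its underside. The lock is mid-slope in a fixed dark ring 74 mm across. Turning it clockwise to its stop also sinks the head 5 mm, evenly with the turn; the blade must follow or it comes out.
- bottle: Bystander: grey round jar with a white cap, 64 mm in diameter, 170 mm high, standing; origin at the centre of its underside.
- punnet: Bystander: clear open fruit punnet 140 by 100 mm, 60 mm high; origin at the centre of its underside.
Things that resemble listed ones, but are neither listed nor needed, are in the scene too. Leave any purple or turquoise look-alike of the part that bears key_tip alone.

How it is judged:
By the outcome, as a careful person would: the job done as asked, in the order asked, and still so for the second after the job is handed in, with the robot touching nothing.
It also fails if it takes over 64 s, if anything falls off the work surface, if the arm or the gripper's body presses on something with over 40 N, if the wrist force passes 120 N, or if a joint passes its speed limit or range.

## Working session

There is one attempt and no reset: what is moved stays moved. The work goes in short steps, Python scripts to look and compute and a shell command to move; the robot and the scene stay as the last step left them, time stands still between calls to the robot, and variables do not carry over. Pictures are saved under pics/ and viewed, and the job is handed in when it is done.

```bash
mkdir -p pics; ls; cat > h.py <<'E'
import numpy as np, cv2
from workcell import bot
from scipy.spatial.transform import Rotation as Rn
def K(p):
    f=200/np.tan(np.radians(p["vertical_fov"]/2)); return f,p["cx"],p["cy"]
def proj(p,X):
    X=np.atleast_2d(X); c=X@np.array(p["R"]).T+np.array(p["t"]); f,cx,cy=K(p)
    return np.c_[f*c[:,0]/c[:,2]+cx, f*c[:,1]/c[:,2]+cy]
def ray(p,uv):
    f,cx,cy=K(p); R=np.array(p["R"]);t=np.array(p["t"])
    d=R.T@np.array([(uv[0]-cx)/f,(uv[1]-cy)/f,1]); return -R.T@t, d/np.linalg.norm(d)
def atz(p,uv,z):
    o,d=ray(p,uv); return o+d*(z-o[2])/d[2]
def tri(obs):
    A=np.zeros((3,3));b=np.zeros(3)
    for p,uv in obs:
        o,d=ray(p,uv);M=np.eye(3)-np.outer(d,d);A+=M;b+=M@o
    X=np.linalg.solve(A,b); return X,[np.round(proj(p,X)[0]-uv,1) for p,uv in obs]
def crop(p,c,r,w,h,s,name):
    im=np.array(p["pixels"])[max(0,r-h//2):r+h//2,max(0,c-w//2):c+w//2]
    cv2.imwrite("pics/"+name,cv2.resize(im,None,fx=s,fy=s,interpolation=cv2.INTER_CUBIC))
E
python3 - <<'E'
from h import *
import pickle
s=bot.observe();print({k:np.round(v,3) for k,v in s.items()},bot.grasp_offset)
P={}
for n in["scene","side","wrist"]:
    p=bot.grab_frame(n);P[n]=p;cv2.imwrite(f"pics/{n}0.png",np.array(p["pixels"]))
    print(n,p["vertical_fov"],p["cx"],p["cy"],np.round(p["R"],3).tolist(),np.round(p["t"],3))
    for th in["key_grip","machine","bottle","punnet","holder_mouth","lock"]:
        try:
            for d in bot.trace(p,th)[:4]: print(th,round(d["score"],2),np.round(d["point"]),d["region"].sum())
        except Exception as e: print(th,e)
pickle.dump(P,open("p0.pkl","wb"))
E
```

```text
pics
{'clock': np.float64(0.0), 'qpos': array([-1.256,  0.522, -0.036,  1.6  ,  0.021,  1.021, -0.113]), 'qd': array([-0.001,  0.   ,  0.001, -0.001,  0.001,  0.001,  0.001]), 'joint_efforts': array([ 1.0000e-03, -9.2712e+01,  1.9800e+00, -3.6992e+01,  1.8000e-02,
        8.0000e-03, -0.0000e+00]), 'position': array([0.235, 0.579, 0.231]), 'tool_rot': array([-3.14 ,  0.   ,  2.757]), 'force': array([-0.193, -0.105, -0.121]), 'moment': array([-0.008,  0.027,  0.016]), 'grip_width': np.float64(0.085)} 0.0187
scene 52.7347947658163 323.88407809550193 196.41764178478607 [[0.154, 0.988, 0.009], [0.73, -0.108, -0.675], [-0.666, 0.111, -0.737]] [-0.124 -0.315  1.571]
key_grip 0.89 [364. 163.] 359
key_grip 0.79 [444. 177.] 358
key_grip 0.72 [406. 164.] 200
machine 0.58 [294. 237.] 5027
bottle 0.66 [199. 195.] 1119
punnet 0.85 [188. 252.] 2460
holder_mouth 0.71 [402. 186.] 607
lock 0.41 [294. 213.] 141
side 47.831675650914505 321.3078131951624 203.47804709066398 [[1.0, -0.017, 0.012], [0.002, -0.51, -0.86], [0.021, 0.86, -0.509]] [-0.495  0.09   1.229]
key_grip 0.85 [294. 179.] 326
key_grip 0.76 [323. 150.] 181
machine 0.77 [367. 232.] 6639
machine 0.47 [358. 218.] 233
bottle 0.77 [311. 286.] 2318
punnet 0.78 [376. 319.] 4375
holder_mouth 0.79 [306. 176.] 491
lock 0.62 [356. 218.] 200
wrist 60.207116816406206 317.93110694912053 200.4413494401658 [[0.377, 0.926, -0.0], [0.879, -0.357, 0.317], [0.294, -0.12, -0.948]] [-0.625 -0.041  0.382]
holder_mouth 0.56 [210. 355.] 394
```

View pics/scene0.png

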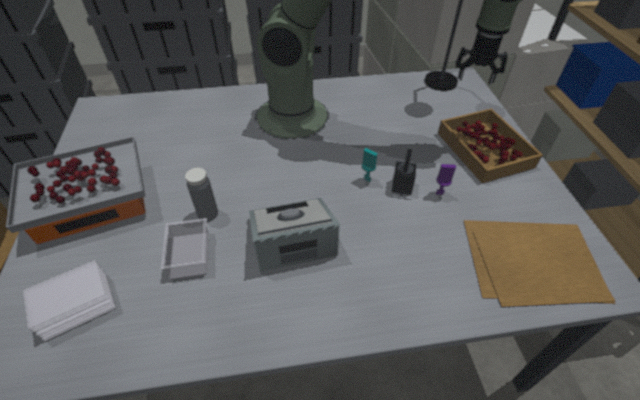

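View pics/side0.png

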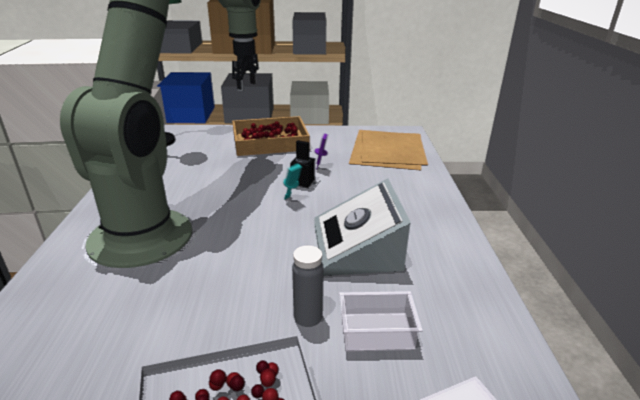

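View pics/wrist0.png

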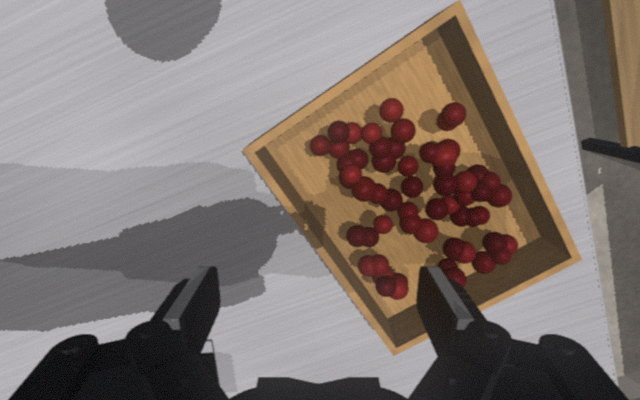

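```bash
python3 - <<'E'
from h import *
import pickle
P=pickle.load(open("p0.pkl","rb"))
a=P["scene"];b=P["side"]
crop(a,405,170,160,110,5,"c_scene_keys.png");crop(b,310,170,160,110,5,"c_side_keys.png")
crop(a,294,213,110,80,7,"c_scene_lock.png");crop(b,358,218,110,80,7,"c_side_lock.png")
E
```

```text
(no output)
```

View pics/c_scene_keys.png

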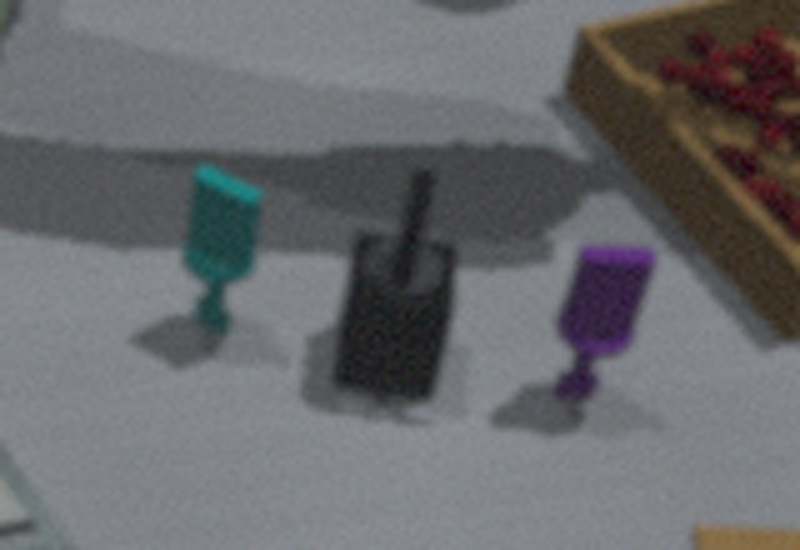

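View pics/c_side_keys.png

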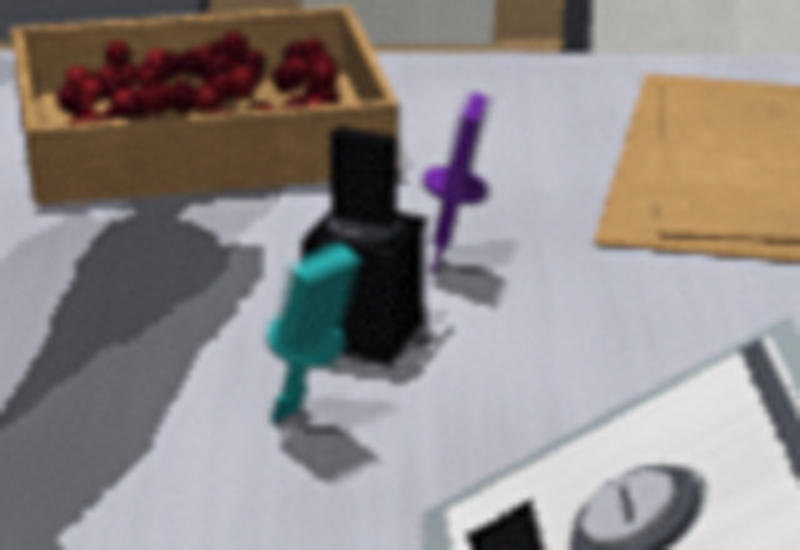

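View pics/c_scene_lock.png

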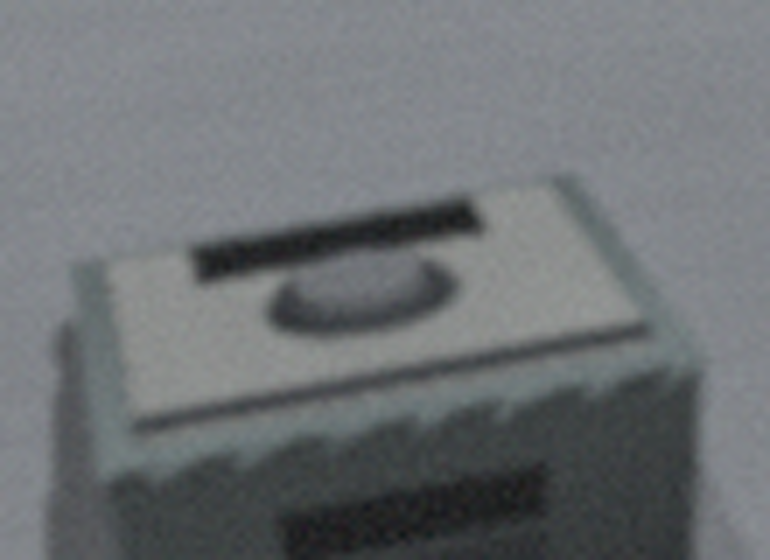

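View pics/c_side_lock.png

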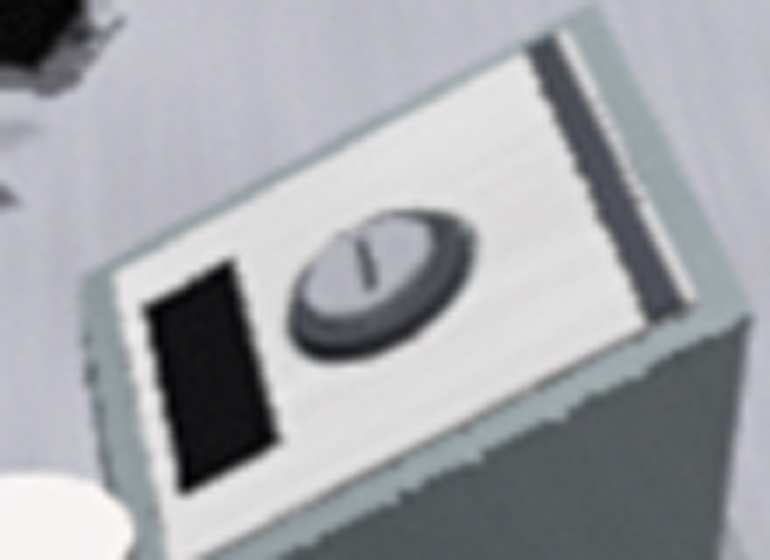

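Candidates for the key in the scene view are the teal one at (364,163), the purple one at (444,177) and the black one standing in the black holder at (406,164). By the description it is the black one in the holder. The crops confirm this: black paddle and collar on the block, with the look-alikes teal and purple. In the side view the lock face is at about (354,216), with the slot nearly level.

```bash
python3 - <<'E'
from h import *
import pickle
P=pickle.load(open("p0.pkl","rb"))
a=P["scene"];b=P["side"]
def fs(c,r,w,h,s,u,v): return (c-w/2+u/s, r-h/2+v/s)
A=lambda u,v:fs(405,170,160,110,5,u,v);B=lambda u,v:fs(310,170,160,110,5,u,v)
print("keytop",tri([(a,A(424,173)),(b,B(364,133))]))
print("collar",tri([(a,A(405,268)),(b,B(360,228))]))
A=lambda u,v:fs(294,213,110,80,7,u,v);B=lambda u,v:fs(358,218,110,80,7,u,v)
lc=tri([(a,A(362,277)),(b,B(366,264))]);print("lock",lc)
# cover corners
for n,p,q in [("near-left(-x,-y?)",None,None)]:pass
# slope outline top corners: scene: back corners are near camera
print("back+y?",tri([(a,A(110,480)),(b,B(750,315))]))
print("back-y",tri([(a,A(705,365)),(b,B(597,8))]))
print("front-y",tri([(a,A(570,178)),(b,B(85,275))]))
print("front..cover line", atz(b,B(366,264),0.1))
p=P["wrist"];R=np.array(p["R"]);C=-R.T@np.array(p["t"]);s=bot.observe()
T=Rn.from_euler("xyz",s["tool_rot"]).as_matrix()
print("cam in tool",np.round(T.T@(C-s["position"]),4),np.round(R@T,3).tolist())
E
```

```text
keytop (array([0.436374  , 0.31417352, 0.1527441 ]), [array([-0.5,  1.9]), array([-1. , -1.5])])
collar (array([0.43593616, 0.31577889, 0.08096285]), [array([-0.1,  0.2]), array([-0.1, -0.2])])
lock (array([ 0.57875194, -0.05692646,  0.10261221]), [array([ 0.1, -0.2]), array([0.2, 0.2])])
back+y? (array([ 0.69460638, -0.15456171,  0.14486697]), [array([ 0., -0.]), array([0., 0.])])
back-y (array([0.67553204, 0.05986924, 0.14624586]), [array([ 0.1, -0.2]), array([0.1, 0.1])])
front-y (array([0.47839854, 0.04061229, 0.03557187]), [array([ 0.1, -0.3]), array([0.2, 0.3])])
front..cover line [ 0.57889353 -0.0519663   0.1       ]
cam in tool [ 0.0816  0.0002 -0.144 ] [[-0.001, 1.0, 0.0], [-0.948, -0.001, -0.317], [-0.317, -0.001, 0.948]]
```

```bash
python3 -m handwheel '[[-0.98,-0.58,0,0,0,0],[-0.98,-0.58,0,0,0,0],[-0.98,-0.58,0,0,0,0],[-0.98,-0.58,0,0,0,0],[-0.98,-0.58,0,0,0,0],[-0.98,-0.58,0,0,0,0],[-0.98,-0.58,0,0,0,0],[-0.98,-0.58,0,0,0,0]]' -1 40; python3 -m handwheel '[[-0.98,-0.58,0,0,0,0],[-0.98,-0.58,0,0,0,0],[-0.6,-0.4,0,0,0,0],[0,0,0,0,0,0]]'
cat > w.py <<'E'
from h import *
import sys,pickle
n=sys.argv[1]
p=bot.grab_frame("wrist");pickle.dump((p,bot.observe()),open(n+".pkl","wb"))
cv2.imwrite(f"pics/{n}.png",np.array(p["pixels"]))
s=bot.observe();print(np.round(s["clock"],2),np.round(s["position"],4),np.round(s["tool_rot"],4),np.round(s["qpos"],3),s["grip_width"].round(4),np.round(s["force"],1),np.round(s["moment"],2))
for th in sys.argv[2:]:
    for d in bot.trace(p,th)[:3]: print(th,round(d["score"],2),np.round(d["point"]),d["region"].sum())
E
python3 w.py w1 key_grip holder_mouth
```

```text
clock: 2.05
position: [0.3733, 0.3974, 0.2314]
tool_rot: [3.141, 0.0, 2.757]
force: [0.9, -0.5, -0.0]
grip_width: 0.0854
clock: 2.55
position: [0.4179, 0.3373, 0.2314]
tool_rot: [3.142, 0.0, 2.755]
force: [-0.9, -0.1, -0.3]
grip_width: 0.0853Traceback (most recent call last):
  File "w.py", line 6, in <module>
    s=bot.observe();print(np.round(s["clock"],2),np.round(s["position"],4),np.round(s["tool_rot"],4),np.round(s["qpos"],3),s["grip_width"].round(4),np.round(s["force"],1),np.round(s["moment"],2))
                                                                                                                           ^^^^^^^^^^^^^^^^^^^^^
AttributeError: 'float' object has no attribute 'round'
```

View pics/w1.png

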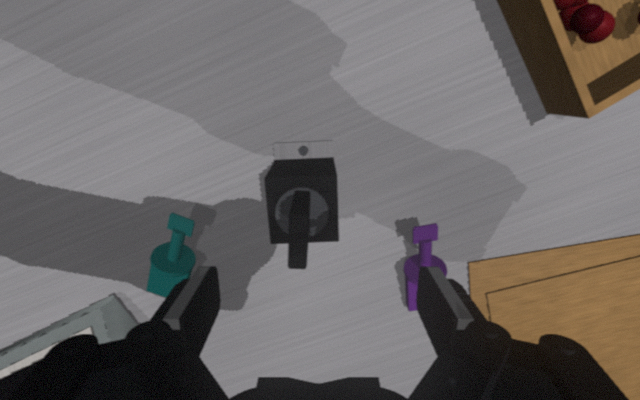

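```bash
sed -i 's/s\["grip_width"\].round(4)/round(float(s["grip_width"]),4)/' w.py; python3 w.py w2 key_grip holder_mouth; python3 - <<'E'
import pickle,cv2,numpy as np
p,_=pickle.load(open("w2.pkl","rb"))
im=np.array(p["pixels"])[130:280,230:380].astype(float)
im=np.clip(im*2.2,0,255).astype(np.uint8)
cv2.imwrite("pics/w2c.png",cv2.resize(im,None,fx=4,fy=4,interpolation=cv2.INTER_CUBIC))
E
```

```text
2.65 [0.4169 0.3388 0.2313] [ 3.1414e+00 -4.0000e-04  2.7575e+00] [-0.807  0.382  0.019  1.834 -0.009  0.926  0.403] 0.0851 [-0.2  0.7  0.7] [-0.05  0.01  0.01]
key_grip 0.98 [298. 218.] 2898
key_grip 0.88 [168. 260.] 2530
key_grip 0.72 [ 57. 336.] 4297
holder_mouth 0.57 [303. 177.] 4609
```

View pics/w2c.png

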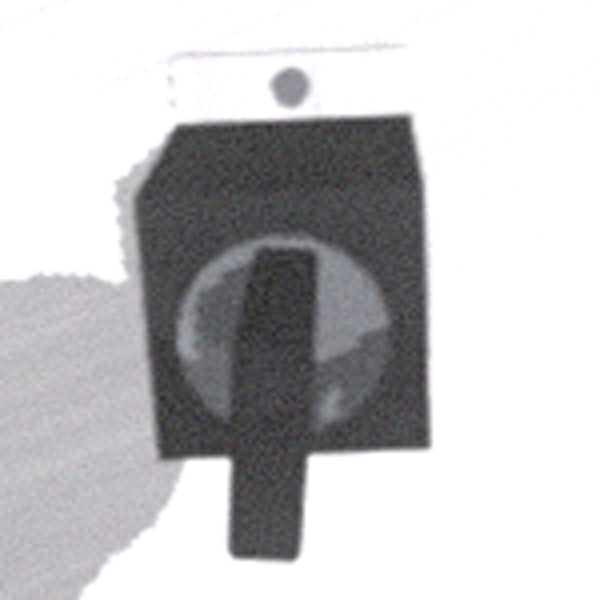

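```bash
cat > fk.py <<'E'
from h import *
import pickle
from scipy.optimize import least_squares
p,s=pickle.load(open("w2.pkl","rb"))
q=lambda u,v:np.array([u/4+230,v/4+130])
# holder top plane: solve x,y,yaw with z free
H=np.array([q(140,192),q(425,188),q(430,446),q(160,460)])
T=Rn.from_euler("xyz",s["tool_rot"]).as_matrix()
tx,ty=T[:2,0],T[:2,1]
def hold(v,half=.032):
    x,y,z,a=v;c,sn=np.cos(a),np.sin(a);ex=np.array([c,sn]);ey=np.array([-sn,c])
    C=[]
    for sx,sy in((1,1),(1,-1),(-1,-1),(-1,1)):
        C.append(np.r_[np.array([x,y])+half*(sx*ex+sy*ey),z])
    return np.array(C)
# image: up=+tool x, right=+cam x = tool y. with tool yaw 158deg, z down: order TL(+x,-y)
a0=s["tool_rot"][2]
r=least_squares(lambda v:(proj(p,hold(v))-H).ravel(),[.436,.315,.082,a0])
print("holder",r.x.round(4),np.degrees(r.x[3]),np.round(r.fun,1))
def key(v):
    x,y,a,zt=v;c,sn=np.cos(a),np.sin(a);ex=np.array([c,sn]);ey=np.array([-sn,c])
    P=lambda kx,ky,kz:np.r_[np.array([x,y])+kx*ex+ky*ey,zt+kz]
    cor=np.array([P(-.022,.007,.128),P(-.022,-.007,.128),P(.022,.007,.068),P(.022,-.007,.068)])
    t=np.linspace(0,2*np.pi,90);col=np.array([np.r_[x+.024*np.cos(k),y+.024*np.sin(k),zt+.068] for k in t])
    cc=proj(p,col);return np.r_[proj(p,cor).ravel(),cc[:,0].min(),cc[:,0].max(),cc[:,1].min()]
K0=np.r_[q(232,558),q(297,560),q(255,248),q(316,250),q(178,0)[0],q(392,0)[0],q(0,232)[1]]
r=least_squares(lambda v:key(v)-K0,[.436,.315,a0,.02],loss="soft_l1")
print("key",r.x.round(4),np.degrees(r.x[2]),"tool yaw",np.degrees(a0));print(np.round(key(r.x)-K0,1))
d=np.r_[r.x[:2],0]-np.r_[s["position"][:2],0]
print("tool-frame shift",T.T@d, "yaw diff deg",np.degrees(r.x[2]-a0))
E
python3 fk.py
```

```text
holder [0.4382 0.3143 0.0779 2.7867] 159.6679893864333 [-0.4  0.8  0.3 -0.4  0.   0.6  0.1 -1. ]
key [0.4395 0.3126 2.714  0.0139] 155.49840311048678 tool yaw 157.99207876250367
[-0.7 -0.1  1.4  0.1 -0.1 -0.5  0.4 -0.4 -0.  -0.7  1.6]
tool-frame shift [-3.08379960e-02 -1.58130181e-02 -1.62288634e-05] yaw diff deg -2.4936756520168646
```

```bash
python3 - <<'E'
from h import *
import pickle
p,s=pickle.load(open("w2.pkl","rb"))
T=Rn.from_euler("xyz",s["tool_rot"]).as_matrix()
k=np.array([.4388,.3132,0])
for n,uv,z in(("teal collar",(172,255),.066),("purple",(427,265),.066),("teal foot",(180,222),0.003),("purple foot",(425,232),.003)):
    X=atz(p,uv,z);print(n,X.round(3),(T.T@(X-k)).round(3))
print((T.T@(k-s["position"])))
P=pickle.load(open("p0.pkl","rb"))
for v in("scene","side"):print(v,proj(P[v],[[.4388,.3132,.148],[.4388,.3132,.088]]).round(1))
E
```

```text
teal collar [0.436 0.174 0.066] [-0.049 -0.131 -0.066]
purple [0.542 0.406 0.066] [-0.061  0.125 -0.066]
teal foot [0.421 0.164 0.003] [-0.039 -0.145 -0.003]
purple foot [0.54  0.424 0.003] [-0.053  0.141 -0.003]
[-0.03002716 -0.01557301  0.23127288]
scene [[409.  153.2]
 [405.8 167.9]]
side [[302.6 141.6]
 [302.7 158.8]]
```

```bash
python3 -m handwheel '[[-0.6,-0.31,0,0,0,0.0035],[-0.6,-0.31,0,0,0,0.0035],[0,0,0.9,0,0,0],[0,0,0.9,0,0,0],[0,0,0,0,0,0]]'; python3 w.py w3
```

```text
clock: 3.38
position: [0.4391, 0.3109, 0.1853]
tool_rot: [-3.139, -0.001, 2.711]
force: [-0.3, 0.1, 0.3]
grip_width: 0.0851
3.42 [0.4395 0.3114 0.1863] [-3.1406e+00 -2.0000e-04  2.7115e+00] [-0.753  0.442  0.035  1.875 -0.02   0.826  0.433] 0.0855 [ 0.2  0.4 -0.4] [ 0.01 -0.02  0.02]
```

View pics/w3.png

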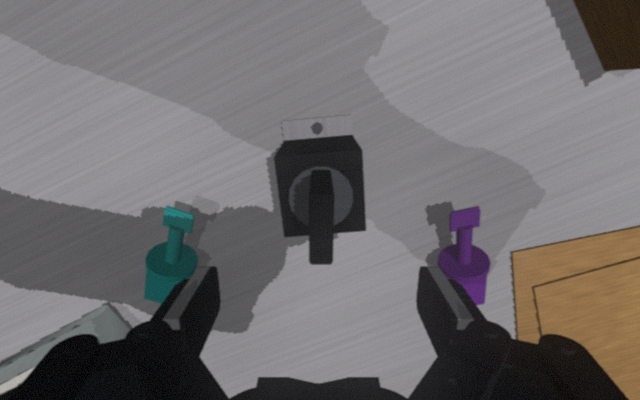

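The paddle is at column 320, between the fingers (centre about 318). The teal and purple keys, at columns 170 and 465, are well clear, so I'm descending.

```bash
python3 -m handwheel '[[0,0,0.9,0,0,0],[0,0,0.9,0,0,0],[0,0,0.9,0,0,0],[0,0,0.7,0,0,0],[0,0,0,0,0,0]]'; python3 -m handwheel '[[0,0,0,0,0,0],[0,0,0,0,0,0],[0,0,0,0,0,0],[0,0,0,0,0,0],[0,0,0,0,0,0],[0,0,0,0,0,0]]' 1 80;  python3 w.py w4
```

```text
clock: 4.05
position: [0.4393, 0.3118, 0.1014]
tool_rot: [-3.141, -0.0, 2.712]
force: [-0.1, 0.7, -0.0]
grip_width: 0.0856
clock: 4.8
position: [0.4392, 0.3123, 0.1017]
tool_rot: [3.141, 0.0, 2.713]
force: [-1.5, -0.4, 6.4]
grip_width: 0.0133
4.85 [0.4392 0.3122 0.1017] [3.1412e+00 2.0000e-04 2.7127e+00] [-0.746  0.568  0.025  1.936 -0.022  0.638  0.435] 0.0133 [-1.5 -1.   7.1] [-0.22  0.27  0.08]
```

View pics/w4.png

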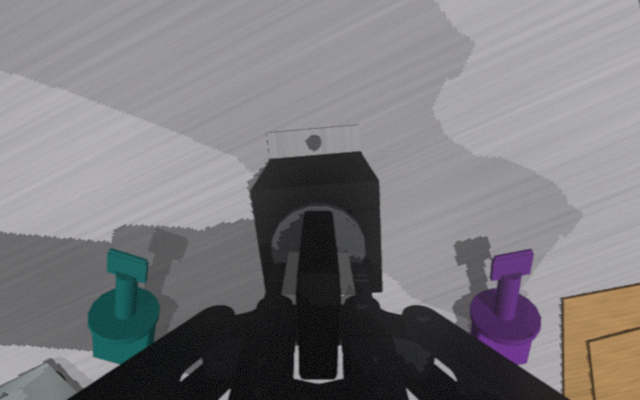

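The key is gripped at 13.3 mm. Next I'm lifting it.

```bash
python3 -m handwheel '[[0,0,-0.4,0,0,0],[0,0,-0.9,0,0,0],[0,0,-0.9,0,0,0],[0,0,-0.9,0,0,0],[0,0,-0.9,0,0,0],[0,0,-0.9,0,0,0],[0,0,-0.7,0,0,0],[0,0,0,0,0,0]]'; python3 - <<'E'
from h import *
import pickle
s=bot.observe();print(s["position"].round(4) if hasattr(s["position"],"round") else s["position"],s["force"],s["grip_width"])
P=(bot.grab_frame("scene"),bot.grab_frame("side"))
pickle.dump((P,s),open("l1.pkl","wb"))
X=np.array(s["position"])
for i,p in enumerate(P):
    u=proj(p,[X-[0,0,.08]])[0].astype(int);print(u, proj(p,[X,X-[0,0,.0817]]).round(1).tolist())
    crop(p,int(u[0]),int(u[1])-10,120,90,6,f"l1_{i}.png")
E
```

```text
clock: 5.85
position: [0.4395, 0.3124, 0.2426]
tool_rot: [3.14, 0.001, 2.713]
force: [0.1, -0.3, -2.2]
grip_width: 0.0128
[0.4395 0.3124 0.2426] [ 0.10860426 -0.2843984  -2.20351863] 0.012844193427136958
[409 149] [[414.3, 128.0], [409.5, 150.1]]
[302 137] [[302.5, 113.0], [302.8, 137.9]]
```

View pics/l1_0.png

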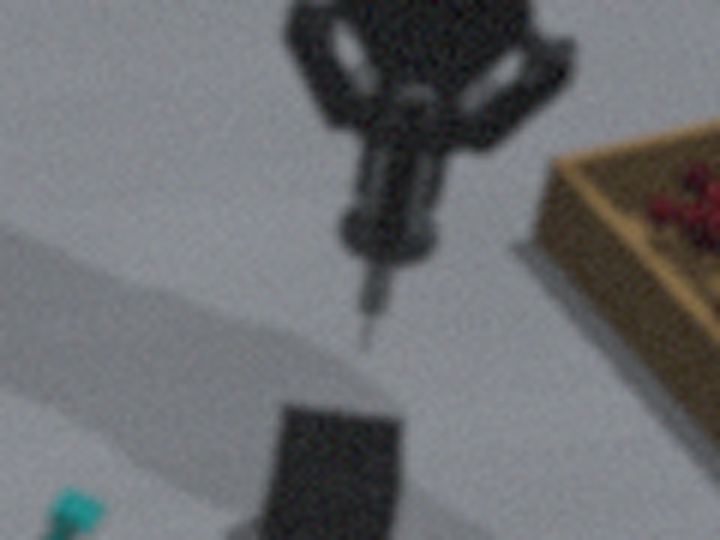

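View pics/l1_1.png

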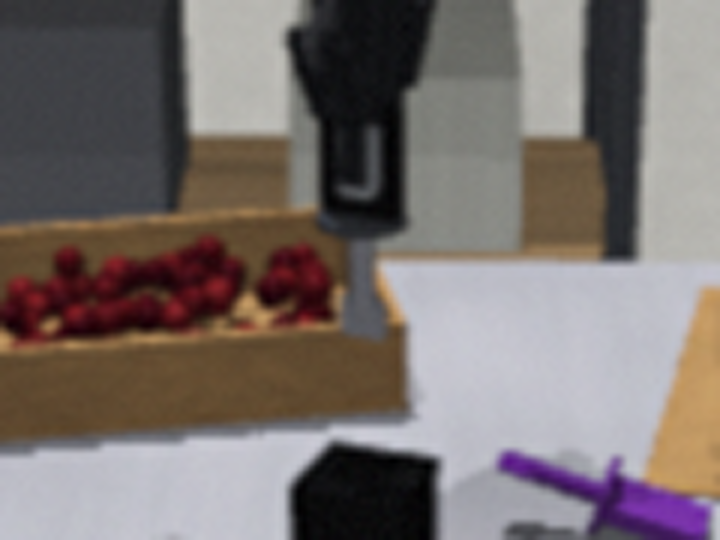

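```bash
python3 - <<'E'
from h import *
import pickle
(P,s)=pickle.load(open("l1.pkl","rb"))
for i,p in enumerate(P): cv2.imwrite(f"pics/l1full{i}.png",np.array(p["pixels"]))
E
```

```text
(no output)
```

View pics/l1full0.png

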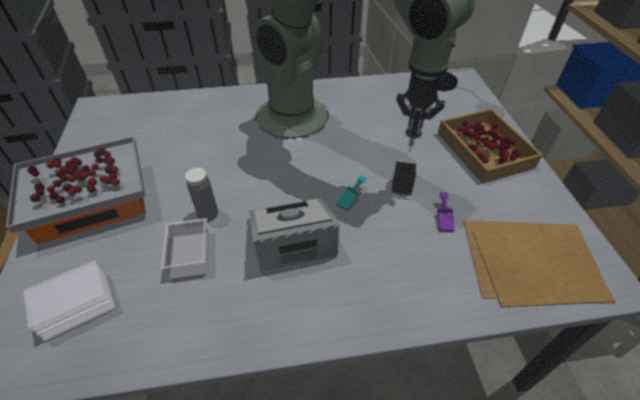

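View pics/l1full1.png

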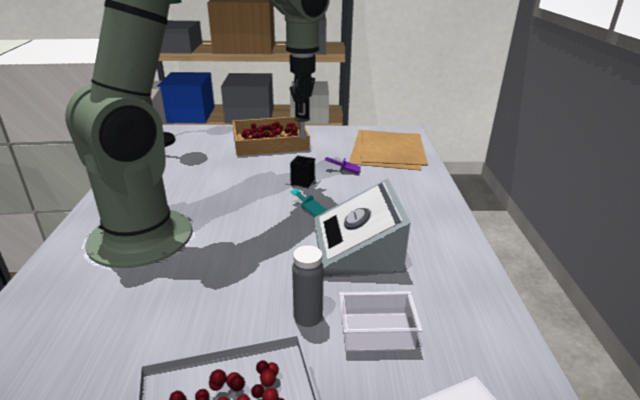

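Both look-alikes have tipped over by themselves. They were standing loose on their blades, and the gripper never came within 60 mm of them. The real key is held upright, with its tip where I predicted it in both views. Next I'm planning the move to a stand-off on the lock axis.

```bash
cat > plan.py <<'E'
from h import *
psi=np.radians(5.3);L=np.array([.579,-.057,.1026])
def lockR(psi):return (Rn.from_euler("z",psi)*Rn.from_euler("y",-30,degrees=True)).as_matrix()
def target(L,psi,th,d,tip=.0817):
    # th: tool x angle from lock +y, about lock z (ccw seen from outside)
    R=lockR(psi);lx,ly,lz=R.T
    xt=ly*np.cos(th)-lx*np.sin(th);zt=-lz;yt=np.cross(zt,xt)
    return L+lz*(d+tip),np.c_[xt,yt,zt]
def rows(p0,T0,p1,T1,n):
    rv=Rn.from_matrix(T0.T@T1).as_rotvec()
    out=[]
    for i in range(n):
        Ti=T0@Rn.from_rotvec(rv*i/n).as_matrix()
        out.append(np.r_[Ti.T@(p1-p0)/n/.025,np.degrees(rv)/n/360])
    return np.array(out)
def now():
    s=bot.observe();return np.array(s["position"]),Rn.from_euler("xyz",s["tool_rot"]).as_matrix(),s
E
python3 - <<'E'
from plan import *
import pickle
p0,T0,s=now()
p1,T1=target(L,psi,0,.06)
rv=Rn.from_matrix(T0.T@T1).as_rotvec();print(p0,p1,np.degrees(rv),np.linalg.norm(np.degrees(rv)))
print(np.round(rows(p0,T0,p1,T1,16),3))
P=pickle.load(open("p0.pkl","rb"))
print("bottle",tri([(P["scene"],(196,175)),(P["side"],(307,255))]))
E
```

```text
[0.43890468 0.31197492 0.24099021] [ 0.50845291 -0.06354446  0.2253158 ] [-27.18972233 -15.72855347  58.69706897] 66.5733753096212
[[-0.549 -0.781  0.039 -0.005 -0.003  0.01 ]
 [-0.597 -0.746  0.026 -0.005 -0.003  0.01 ]
 [-0.643 -0.707  0.016 -0.005 -0.003  0.01 ]
 [-0.687 -0.664  0.007 -0.005 -0.003  0.01 ]
 [-0.728 -0.619 -0.    -0.005 -0.003  0.01 ]
 [-0.766 -0.571 -0.005 -0.005 -0.003  0.01 ]
 [-0.801 -0.521 -0.008 -0.005 -0.003  0.01 ]
 [-0.833 -0.468 -0.009 -0.005 -0.003  0.01 ]
 [-0.861 -0.414 -0.007 -0.005 -0.003  0.01 ]
 [-0.886 -0.358 -0.004 -0.005 -0.003  0.01 ]
 [-0.907 -0.3    0.002 -0.005 -0.003  0.01 ]
 [-0.924 -0.242  0.01  -0.005 -0.003  0.01 ]
 [-0.938 -0.183  0.019 -0.005 -0.003  0.01 ]
 [-0.947 -0.123  0.031 -0.005 -0.003  0.01 ]
 [-0.952 -0.063  0.045 -0.005 -0.003  0.01 ]
 [-0.954 -0.004  0.06  -0.005 -0.003  0.01 ]]
bottle (array([ 0.45937105, -0.30306178,  0.16544751]), [array([ 0.1, -0.2]), array([0.2, 0.2])])
```

```bash
python3 -m handwheel '[[-0.55,-0.78,0.04,-0.0047,-0.0027,0.0102],[-0.6,-0.75,0.03,-0.0047,-0.0027,0.0102],[-0.64,-0.71,0.02,-0.0047,-0.0027,0.0102],[-0.69,-0.66,0.01,-0.0047,-0.0027,0.0102],[-0.73,-0.62,0,-0.0047,-0.0027,0.0102],[-0.77,-0.57,0,-0.0047,-0.0027,0.0102],[-0.8,-0.52,-0.01,-0.0047,-0.0027,0.0102],[-0.83,-0.47,-0.01,-0.0047,-0.0027,0.0102]]'; python3 - <<'E'
from plan import *
p0,T0,s=now()
p1,T1=target(L,psi,0,.06)
print(np.round(rows(p0,T0,p1,T1,8),4),s["qpos"])
E
```

```text
clock: 6.95
position: [0.4736, 0.1233, 0.2323]
tool_rot: [2.881, 0.069, 2.186]
force: [0.6, -0.3, -1.2]
grip_width: 0.0133
[[-8.589e-01 -4.076e-01 -1.070e-02 -4.800e-03 -2.700e-03  1.010e-02]
 [-8.832e-01 -3.518e-01 -7.100e-03 -4.800e-03 -2.700e-03  1.010e-02]
 [-9.039e-01 -2.947e-01 -1.400e-03 -4.800e-03 -2.700e-03  1.010e-02]
 [-9.208e-01 -2.366e-01  6.300e-03 -4.800e-03 -2.700e-03  1.010e-02]
 [-9.338e-01 -1.779e-01  1.600e-02 -4.800e-03 -2.700e-03  1.010e-02]
 [-9.429e-01 -1.187e-01  2.770e-02 -4.800e-03 -2.700e-03  1.010e-02]
 [-9.480e-01 -5.950e-02  4.120e-02 -4.800e-03 -2.700e-03  1.010e-02]
 [-9.490e-01 -5.000e-04  5.660e-02 -4.800e-03 -2.700e-03  1.010e-02]] [-0.56040792  0.18378     0.20728246  2.16583032 -0.0741863   0.52764769
  0.32139366]
```

```bash
python3 -m handwheel '[[-0.86,-0.41,-0.01,-0.0048,-0.0027,0.0101],[-0.88,-0.35,-0.01,-0.0048,-0.0027,0.0101],[-0.9,-0.29,0,-0.0048,-0.0027,0.0101],[-0.92,-0.24,0.01,-0.0048,-0.0027,0.0101],[-0.93,-0.18,0.02,-0.0048,-0.0027,0.0101],[-0.94,-0.12,0.03,-0.0048,-0.0027,0.0101],[-0.95,-0.06,0.04,-0.0048,-0.0027,0.0101],[-0.95,0,0.06,-0.0048,-0.0027,0.0101]]'; python3 w.py w5 lock
python3 - <<'E'
from plan import *
p0,T0,s=now()
p1,T1=target(L,psi,0,.06)
print(np.round(rows(p0,T0,p1,T1,1),4))
E
```

```text
clock: 7.95
position: [0.5089, -0.0629, 0.2248]
tool_rot: [2.617, -0.001, 1.666]
force: [-0.2, 0.8, -0.6]
grip_width: 0.0131
8.0 [ 0.5085 -0.0658  0.2245] [ 2.6160e+00 -2.1000e-03  1.6595e+00] [-0.004  0.176  0.076  2.313 -0.614  0.162  0.738] 0.0133 [-1.7 -4.4 -2.8] [-0.31  0.85 -0.09]
lock 0.86 [315. 185.] 2225
[[ 0.0444  0.0209 -0.0232  0.0001 -0.0002 -0.0002]]
```

View pics/w5.png

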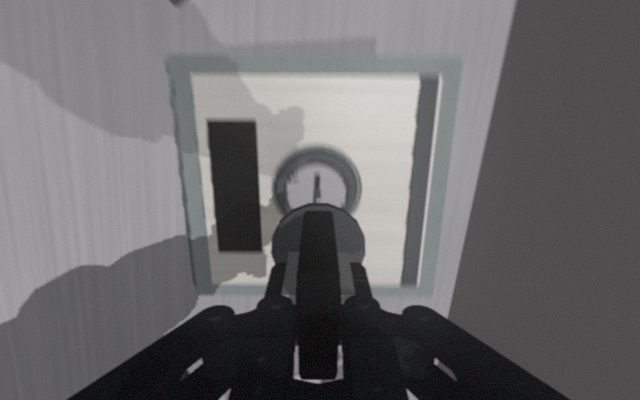

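```bash
python3 -m handwheel '[[0.04,0.02,0.5,0,0,0],[0,0,0.4,0,0,0],[0,0,0,0,0,0],[0,0,0,0,0,0]]'; python3 w.py w6 lock
python3 - <<'E'
from plan import *
import pickle
p0,T0,s=now()
p,_=pickle.load(open("w6.pkl","rb"))
im=np.array(p["pixels"])[110:260,220:420]
cv2.imwrite("pics/w6c.png",cv2.resize(im,None,fx=4,fy=4,interpolation=cv2.INTER_CUBIC))
R=lockR(psi)
print("pred lock centre",proj(p,L))
print(np.round(R.T@(p0-L),4), "tool in lock frame:",np.round(R.T@T0,3).tolist())
E
```

```text
clock: 8.55
position: [0.5199, -0.0595, 0.2073]
tool_rot: [2.617, -0.002, 1.67]
force: [0.6, -0.7, -1.6]
grip_width: 0.0132
8.6 [ 0.52   -0.0597  0.2075] [ 2.6167e+00 -1.9000e-03  1.6690e+00] [-0.194  0.235  0.283  2.316 -1.086  0.167  1.203] 0.013 [-0.7 -0.9 -1.3] [-0.06  0.62  0.01]
lock 0.58 [309. 191.] 1892
pred lock centre [[315.47091147 196.6813322 ]]
[0.0015 0.0025 0.1204] tool in lock frame: [[-0.004, 1.0, 0.002], [1.0, 0.004, 0.004], [0.004, 0.002, -1.0]]
```

View pics/w6c.png

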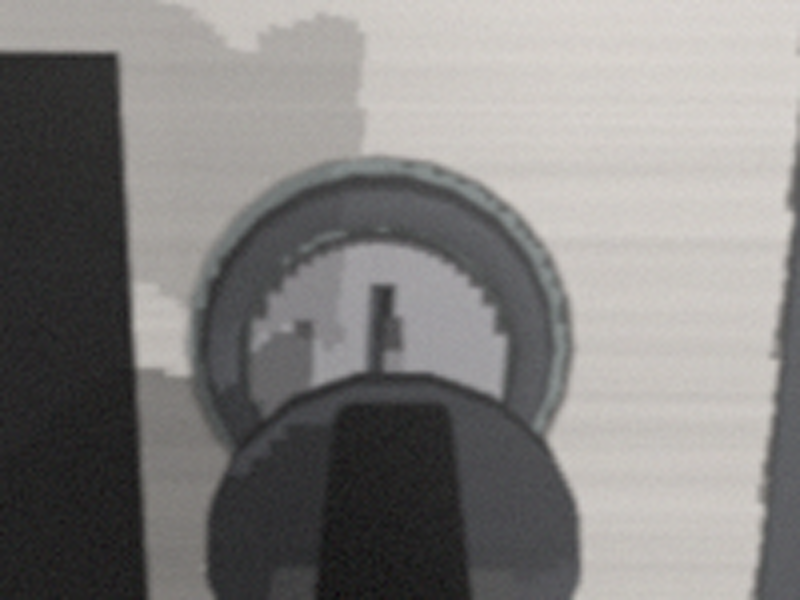

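```bash
python3 - <<'E'
from plan import *
import pickle
p,_=pickle.load(open("w6.pkl","rb"))
im=np.array(p["pixels"])[165:215,275:355]
cv2.imwrite("pics/w6d.png",cv2.resize(im,None,fx=10,fy=10,interpolation=cv2.INTER_LINEAR))
im=np.array(p["pixels"])
cv2.imwrite("pics/w6full.png",im)
E
```

```text
(no output)
```

View pics/w6d.png

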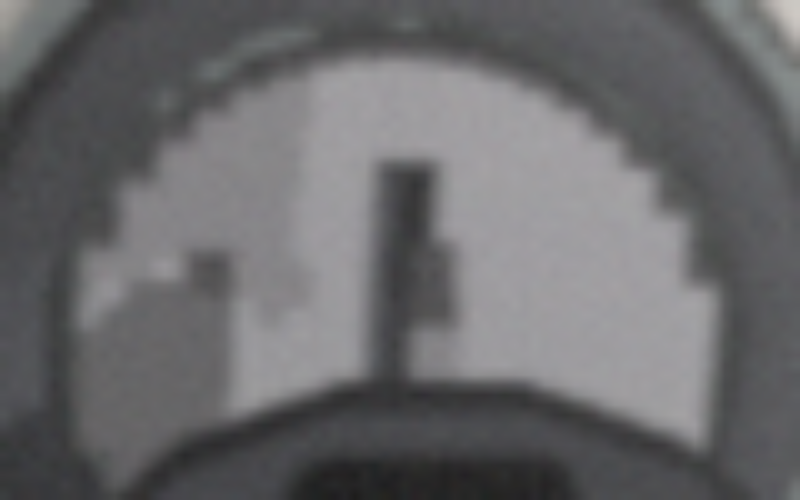

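View pics/w6full.png

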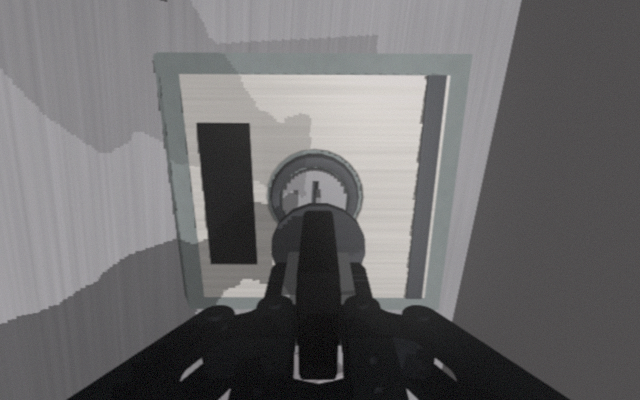

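```bash
cat > fl.py <<'E'
from plan import *
import pickle
from scipy.optimize import least_squares
P=pickle.load(open("p0.pkl","rb"));a=P["scene"];b=P["side"]
p,_=pickle.load(open("w6.pkl","rb"))
def fs(c,r,w,h,s,u,v): return (c-w/2+u/s, r-h/2+v/s)
A=lambda u,v:fs(294,213,110,80,7,u,v);B=lambda u,v:fs(358,218,110,80,7,u,v)
BM,BP,FP,FM=[.1,-.11,.15],[.1,.11,.15],[-.1,.11,.035],[-.1,-.11,.035]
obs=[(a,A(110,480),BM),(b,B(750,315),BM),(a,A(705,365),BP),(b,B(597,8),BP),(a,A(570,178),FP),(b,B(85,275),FP),(p,(155,54),FP),(p,(471,55),BP),(p,(190,307),FM),(p,(435,307),BM)]
def f(v):
    R=Rn.from_euler("z",v[2]).as_matrix()
    return np.concatenate([proj(c,R@np.array(m)+[v[0],v[1],0])[0]-uv for c,uv,m in obs])
r=least_squares(f,[.58,-.055,.09],loss="soft_l1");print(r.x,np.degrees(r.x[2]));print(f(r.x).reshape(-1,2).round(1).tolist())
x,y,ps=r.x
R=lockR(ps);lz=R[:,2]
q=lambda u,v:np.array([275+u/10-.05,165+v/10-.05])
E=[q(72,330),q(718,330),q(400,45),q(180,130),q(630,140),q(118,200),q(690,220)]
def g(v):
    Lc=np.array([v[0],v[1],v[2]])
    o=[]
    for e in E:
        c,d=ray(p,e);t=(lz@(Lc-c))/(lz@d);X=R.T@(c+d*t-Lc);o.append((np.hypot(X[0],X[1])-.025)*1000)
    return o
for zz in(.1,.1026,.105):
    r2=least_squares(lambda w:g([w[0],w[1],zz]),[.579,-.057]);Lc=np.r_[r2.x,zz];print("L",Lc.round(4),np.round(r2.fun,2), "in machine",(Rn.from_euler("z",-ps).as_matrix()@(Lc-[x,y,0])).round(4), proj(b,Lc),proj(a,Lc))
    for e in[q(378,165),q(436,165),q(367,370),q(411,370)]:
        c,d=ray(p,e);t=(lz@(Lc-c))/(lz@d);X=R.T@(c+d*t-Lc);print((X*1000).round(1))
print("side obs",B(366,264),"scene",A(362,277))
E
python3 fl.py
```

```text
[ 0.58352002 -0.05947409  0.09117299] 5.223827614163708
[[-2.5, -1.5], [0.1, -0.6], [-0.3, -1.8], [-0.6, -1.0], [-0.0, -1.3], [-1.4, 0.4], [2.3, -1.1], [-0.9, -0.4], [0.3, 0.9], [1.7, 1.3]]
L [ 0.58   -0.0597  0.1   ] [ 1.48  1.09 -0.41 -0.27  0.1   0.37  0.68] in machine [-0.0035  0.0001  0.1   ] [[355.98441958 217.35293036]] [[289.86244818 213.45221689]]
[-1.6 14.8 -0. ]
[ 3.1 14.8 -0. ]
[-2.5 -2.5 -0. ]
[ 1.1 -2.5  0. ]
L [ 0.5785 -0.0593  0.1026] [ 1.2   0.82 -0.3  -0.28  0.08  0.26  0.55] in machine [-0.005   0.0007  0.1026] [[355.41871184 216.38614065]] [[289.9219451  212.39853612]]
[-1.6 15.  -0. ]
[ 3. 15. -0.]
[-2.5 -2.1 -0. ]
[ 1.1 -2.1 -0. ]
L [ 0.5771 -0.0589  0.105 ] [ 0.94  0.57 -0.2  -0.27  0.06  0.17  0.43] in machine [-0.0064  0.0012  0.105 ] [[354.89585913 215.4932169 ]] [[289.97529431 211.4246847 ]]
[-1.6 15.2  0. ]
[ 3.  15.2 -0. ]
[-2.4 -1.8 -0. ]
[ 1.1 -1.7 -0. ]
side obs (355.2857142857143, 215.71428571428572) scene (290.7142857142857, 212.57142857142856)
```

```bash
sed -i 's/^psi=.*/psi=np.radians(5.22);L=np.array([.5782,-.0596,.1026])/' plan.py; cat > go.py <<'E'
from plan import *
import sys
th,d,n=float(sys.argv[1]),float(sys.argv[2]),int(sys.argv[3])
p0,T0,s=now();p1,T1=target(L,psi,np.radians(th),d)
print(np.round(rows(p0,T0,p1,T1,n),4).tolist());R=lockR(psi)
print("tip in lock mm",(1000*R.T@(p0+T0[:,2]*.0817-L)).round(1),"x ang",np.degrees(np.arctan2(-R[:,0]@T0[:,0],R[:,1]@T0[:,0])).round(1),"tilt",np.degrees(np.arccos(min(1,-R[:,2]@T0[:,2]))).round(2),np.round(s["qpos"],2),"F lock",(R.T@s["force"]).round(1),"M",(R.T@s["moment"]).round(2),round(float(s["clock"]),2),round(float(s["grip_width"]),4))
E
python3 go.py -4.7 .012 3
```

```text
[[-0.0675, -0.0324, 0.3493, 0.0001, -0.0003, 0.0046], [-0.0678, -0.0302, 0.3495, 0.0001, -0.0003, 0.0046], [-0.0681, -0.0281, 0.3496, 0.0001, -0.0003, 0.0046]]
tip in lock mm [ 2.5  5.4 38.2] x ang 0.3 tilt 0.3 [-0.19  0.23  0.28  2.32 -1.09  0.17  1.2 ] F lock [-0.2  0.2 -1.5] M [-0.   0.7  0. ] 8.65 0.0133
```

```bash
python3 -m handwheel '[[-0.07,-0.03,0.35,0,-0.0003,0.0046],[-0.07,-0.03,0.35,0,-0.0003,0.0046],[-0.07,-0.03,0.35,0,-0.0003,0.0046],[0,0,0,0,0,0]]'; python3 go.py -4.7 .012 1; python3 - <<'E'
from plan import *
import pickle
P={n:bot.grab_frame(n) for n in("side","scene","wrist")}
pickle.dump((P,bot.observe()),open("a1.pkl","wb"))
p0,T0,s=now();tip=p0+T0[:,2]*.0817
for n in P: print(n,proj(P[n],[L,tip]).round(1).tolist())
b=P["side"];crop(b,356,210,80,70,9,"a1_side.png")
crop(P["wrist"],316,200,130,100,6,"a1_wr.png")
crop(P["scene"],292,205,80,70,9,"a1_sc.png")
E
```

```text
clock: 9.15
position: [0.5335, -0.0655, 0.1894]
tool_rot: [2.628, -0.042, 1.59]
force: [0.9, 0.2, -1.6]
grip_width: 0.0129
[[0.0584, -0.1784, 0.1601, -0.0014, -0.0001, -0.0002]]
tip in lock mm [ 3.7 -1.7 16. ] x ang -4.8 tilt 0.49 [-0.15  0.29  0.25  2.29 -1.26  0.16  1.3 ] F lock [-0.   0.1 -1.9] M [-0.03  0.73  0.06] 9.15 0.0129
side [[355.3, 216.5], [353.7, 211.4]]
scene [[289.8, 212.3], [288.6, 207.2]]
wrist [[312.3, 199.8], [317.1, 208.8]]
```

View pics/a1_side.png

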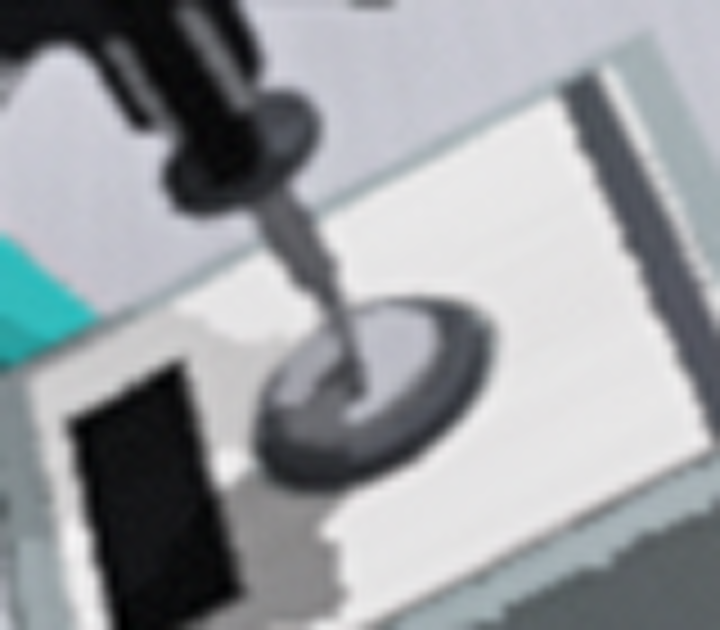

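View pics/a1_wr.png

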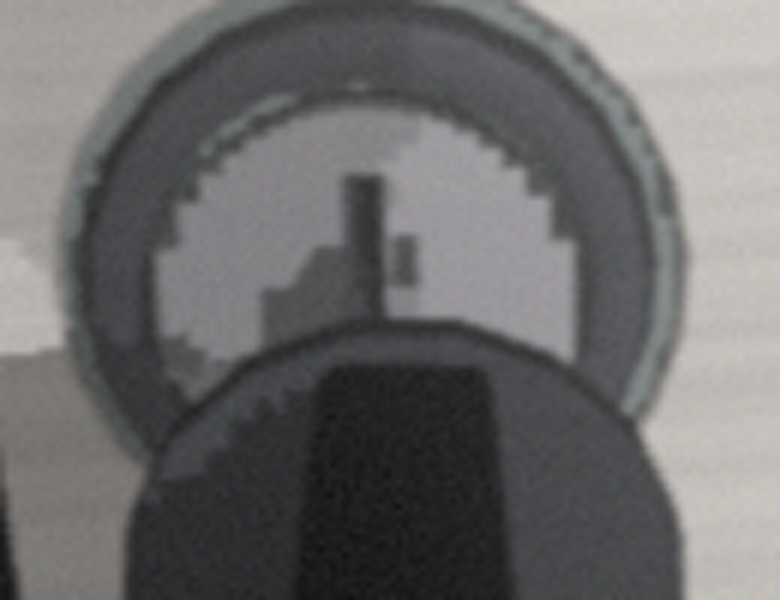

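View pics/a1_sc.png

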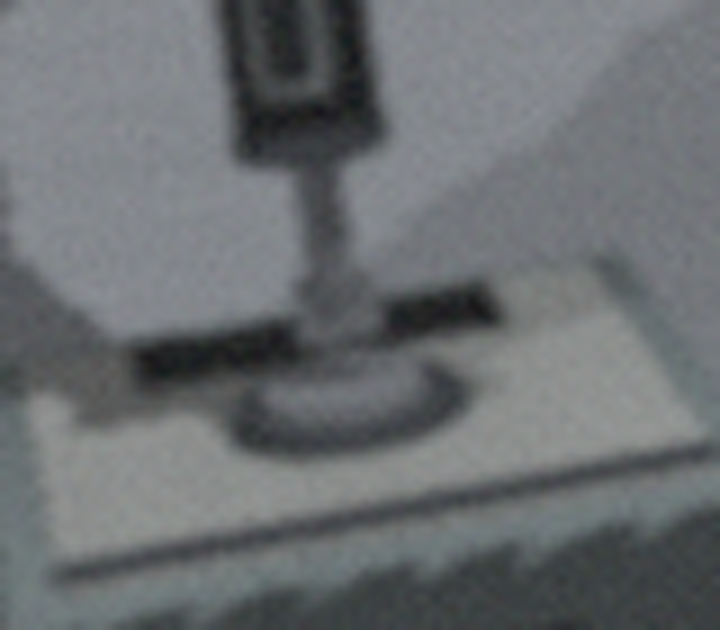

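The arm is near limits: q6 is 0.16 and q5 is -1.26, and that side-bent wrist branch can't reach the lock. I'll back off, swing the wrist to the positive-q5 branch with the key flipped by a half turn (which is symmetric for the blade), and come back.

```bash
cat > pose.py <<'E'
from plan import *
import sys
# usage: f g theta n [x y z | L d]  ; tilt forward f, right g (deg), key angle theta ccw from lock y
def tool(f,g,th):
    f,g,th=np.radians([f,g,th])
    v=np.array([np.tan(f),-np.tan(g),-1]);v/=np.linalg.norm(v)
    zt=Rn.from_euler("z",psi).as_matrix()@v
    # minimal rotation from down
    dn=np.array([0,0,-1.]);ax=np.cross(dn,zt);s=np.linalg.norm(ax);ang=np.arctan2(s,dn@zt)
    Q=Rn.from_rotvec(ax/s*ang if s>1e-9 else ax).as_matrix()
    x0=np.array([np.cos(psi+np.pi/2+th),np.sin(psi+np.pi/2+th),0])
    T=np.c_[x0,np.cross(dn,x0),dn]
    return Q@T
a=[float(v) for v in sys.argv[1:]]
f,g,th,n=a[:4];n=int(n);T1=tool(f,g,th)
if len(a)==7:p1=np.array(a[4:])
else:p1=L+lockR(psi)[:,2]*a[4]-T1[:,2]*.0817   # tip on lock axis at height d
p0,T0,s=now()
r=rows(p0,T0,p1,T1,n)
for x in r: print(json.dumps([round(float(v),4) for v in x]) if 0 else "["+",".join(f"{v:.3g}" if i<3 else f"{v:.4f}" for i,v in enumerate(x))+"],",end="")
print();print("deg/row",np.linalg.norm(r[0,3:])*360,"p",p0.round(3),"->",p1.round(3),"tip",(p0+T0[:,2]*.0817).round(3),"q",np.round(s["qpos"],2),round(float(s["clock"]),2))
E
python3 pose.py 15 0 0 5 .5 -.06 .27
```

```text
[0.0748,0.0844,-0.687,0.0081,-0.0004,-0.0026],[0.072,0.0507,-0.691,0.0081,-0.0004,-0.0026],[0.0698,0.0167,-0.693,0.0081,-0.0004,-0.0026],[0.0681,-0.0173,-0.693,0.0081,-0.0004,-0.0026],[0.067,-0.0513,-0.691,0.0081,-0.0004,-0.0026],
deg/row 3.0552479018544316 p [ 0.533 -0.065  0.19 ] -> [ 0.5  -0.06  0.27] tip [ 0.573 -0.061  0.119] q [-0.15  0.29  0.25  2.29 -1.26  0.16  1.3 ] 9.3
```

```bash
python3 -m handwheel '[[0.07,0.08,-0.69,0.003,-0.0004,-0.0026],[0.07,0.05,-0.69,0.0081,-0.0004,-0.0026],[0.07,0.02,-0.69,0.0081,-0.0004,-0.0026],[0.07,-0.02,-0.69,0.0081,-0.0004,-0.0026],[0.07,-0.05,-0.69,0.0081,-0.0004,-0.0026]]'; python3 pose.py 10 22 60 8 .5 -.06 .28
```

```text
clock: 9.93
position: [0.4995, -0.0593, 0.2656]
tool_rot: [2.839, -0.0, 1.66]
force: [-0.1, 0.0, -1.7]
grip_width: 0.0128
[-0.00363,0.0235,-0.0683,0.0063,-0.0054,-0.0217],[-0.00894,0.0199,-0.0689,0.0063,-0.0054,-0.0217],[-0.0137,0.0156,-0.0693,0.0063,-0.0054,-0.0217],[-0.0179,0.0107,-0.0692,0.0063,-0.0054,-0.0217],[-0.0213,0.00523,-0.0689,0.0063,-0.0054,-0.0217],[-0.024,-0.000604,-0.0682,0.0063,-0.0054,-0.0217],[-0.0258,-0.00671,-0.0672,0.0063,-0.0054,-0.0217],[-0.0268,-0.013,-0.0659,0.0063,-0.0054,-0.0217],
deg/row 8.37450807577727 p [ 0.5   -0.059  0.266] -> [ 0.5  -0.06  0.28] tip [ 0.524 -0.057  0.188] q [-0.8   0.23  0.97  2.14 -0.44  0.62  0.55] 9.93
```

```bash
python3 -m handwheel '[[0,0.02,-0.07,0.0063,-0.0054,-0.0217],[-0.01,0.02,-0.07,0.0063,-0.0054,-0.0217],[-0.01,0.02,-0.07,0.0063,-0.0054,-0.0217],[-0.02,0.01,-0.07,0.0063,-0.0054,-0.0217],[-0.02,0.01,-0.07,0.0063,-0.0054,-0.0217],[-0.02,0,-0.07,0.0063,-0.0054,-0.0217],[-0.03,-0.01,-0.07,0.0063,-0.0054,-0.0217],[-0.03,-0.01,-0.07,0.0063,-0.0054,-0.0217]]'; python3 pose.py 15 30 90 8 .5 -.06 .28
```

```text
clock: 10.92
position: [0.5006, -0.0598, 0.28]
tool_rot: [-2.887, 0.332, 2.755]
force: [-0.3, 0.2, -1.2]
grip_width: 0.0127
[0.00242,-0.00222,-0.000454,0.0023,-0.0021,-0.0103],[0.00255,-0.00207,-0.000456,0.0023,-0.0021,-0.0103],[0.00267,-0.00191,-0.000461,0.0023,-0.0021,-0.0103],[0.00279,-0.00174,-0.00047,0.0023,-0.0021,-0.0103],[0.00289,-0.00156,-0.000483,0.0023,-0.0021,-0.0103],[0.00297,-0.00138,-0.0005,0.0023,-0.0021,-0.0103],[0.00305,-0.00119,-0.000521,0.0023,-0.0021,-0.0103],[0.00312,-0.000998,-0.000545,0.0023,-0.0021,-0.0103],
deg/row 3.869493642468409 p [ 0.501 -0.06   0.28 ] -> [ 0.5  -0.06  0.28] tip [ 0.517 -0.089  0.205] q [-1.04  0.31  0.97  2.07  0.19  0.74  0.9 ] 10.93
```

```bash
cat > fkm.py <<'E'
from h import *
import pickle,itertools
from scipy.optimize import least_squares
def fk(q,prm,sg):
    h,l1,l2,lt,a7,o2,o4=prm
    Z=lambda a:Rn.from_euler("z",a).as_matrix();Y=lambda a:Rn.from_euler("y",a).as_matrix()
    R=Z(sg[0]*q[0]);p=np.array([0,0,h]);
    R=R@Y(q[1]);p=p+R@[o2,0,l1];e=p
    R=R@Z(sg[1]*q[2])@Y(q[3]);p=p+R@[o4,0,l2]
    R=R@Z(sg[2]*q[4])@Y(q[5]);p=p+R@[0,0,lt]
    return p,R@Z(sg[3]*q[6]+a7),e
if __name__=="__main__":
    D=[]
    for n in["w2","w3","w4","w5","w6"]: D.append(pickle.load(open(n+".pkl","rb"))[1])
    for n in["l1","a1"]:D.append(pickle.load(open(n+".pkl","rb"))[1])
    D.append(bot.observe());pickle.dump(D[-1],open("b1.pkl","wb"))
    best=None
    for sg in itertools.product((1,-1),repeat=4):
      for a0 in(0,1.57,3.14,-1.57):
        def f(v):
            o=[]
            for s in D:
                p,R,_=fk(np.array(s["qpos"]),v,sg);o+=list(p-s["position"])+list(.3*(Rn.from_matrix(R).inv()*Rn.from_euler("xyz",s["tool_rot"])).as_rotvec())
            return np.array(o)
        r=least_squares(f,[.36,.516,.43,.35,a0,0,0])
        if best is None or r.cost<best[0]:best=(r.cost,sg,r.x,np.abs(r.fun).max())
    print(best);pickle.dump(best,open("fkm.pkl","wb"))
E
python3 fkm.py
```

```text
(np.float64(0.010434622699282406), (-1, -1, -1, -1), array([ 0.35175687,  0.52057503,  0.48554858,  0.33627411,  1.57079633,
       -0.0613807 , -0.01893357]), np.float64(0.054761425195629355))
```

```bash
cat > fkm2.py <<'E'
from h import *
import pickle
from scipy.optimize import least_squares
D=[pickle.load(open(n+".pkl","rb"))[1] for n in["w2","w3","w4","w5","w6","l1","a1"]]+[pickle.load(open("b1.pkl","rb"))]
P0=dict()
def fk(q,v,full=False):
    Z=lambda a:Rn.from_euler("z",a).as_matrix();Y=lambda a:Rn.from_euler("y",a).as_matrix()
    R=Z(-q[0]);p=np.array([0,0,v[0]]);R=R@Y(q[1]);p=p+R@[v[4],v[5],v[1]]
    R=R@Z(-q[2]);R=R@Y(q[3]);e=p;p=p+R@[v[6],v[7],v[2]]
    R=R@Z(-q[4]);R=R@Y(q[5]);p=p+R@[v[8],v[9],v[3]]
    return p,R@Z(-q[6]+np.pi/2),e
if __name__=="__main__":
    for s in D:
        p,R,_=fk(np.array(s["qpos"]),[.36,.516,.43,.35]+[0]*6)
        print(np.round((Rn.from_matrix(R).inv()*Rn.from_euler("xyz",s["tool_rot"])).as_rotvec(),3),np.round(p-s["position"],3),np.round(s["qpos"],2))
    f=lambda v:np.concatenate([fk(np.array(s["qpos"]),v)[0]-s["position"] for s in D]+[1e-3*np.array(v[4:])])
    r=least_squares(f,[.36,.516,.43,.35]+[0]*6);print(r.x.round(4),np.abs(r.fun).max())
    pickle.dump(r.x,open("fkv.pkl","wb"))
E
python3 fkm2.py
```

```text
[-0. -0. -0.] [-0.041  0.043 -0.001] [-0.81  0.38  0.02  1.83 -0.01  0.93  0.4 ]
[ 0. -0. -0.] [-0.039  0.044 -0.002] [-0.75  0.44  0.04  1.88 -0.02  0.83  0.43]
[ 0. -0. -0.] [-0.041  0.043 -0.002] [-0.75  0.57  0.02  1.94 -0.02  0.64  0.43]
[-0. -0. -0.] [ 0.017  0.059 -0.001] [-0.    0.18  0.08  2.31 -0.61  0.16  0.74]
[-0. -0.  0.] [ 0.012  0.058 -0.003] [-0.19  0.23  0.28  2.32 -1.09  0.17  1.2 ]
[ 0. -0. -0.] [-0.037  0.045 -0.001] [-0.76  0.37  0.04  1.82 -0.02  0.95  0.43]
[ 0. -0.  0.] [ 0.012  0.058 -0.003] [-0.15  0.29  0.25  2.29 -1.26  0.16  1.3 ]
[ 0. -0.  0.] [-0.012  0.035 -0.009] [-1.04  0.31  0.97  2.07  0.19  0.74  0.9 ]
[ 3.203e-01  5.297e-01  4.207e-01  3.279e-01 -0.000e+00 -2.130e-02
 -0.000e+00 -3.750e-02 -0.000e+00 -4.000e-04] 3.749991262199932e-05
```

```bash
cat > ik.py <<'E'
from plan import *
from fkm2 import fk
import pickle
from scipy.optimize import least_squares
V=pickle.load(open("fkv.pkl","rb"))
lo=np.array([-2.91,-.3,-1.5,.17,-1.26,.16,-2.52]);hi=np.array([2.91,2.13,1.42,2.43,4.41,1.93,2.52])
def err(q,p,T):
    pp,R,_=fk(q,V);return np.r_[pp-p,.3*(Rn.from_matrix(R.T@T)).as_rotvec()]
def ik(p,T,q0,w=1e-4,m=.02,qr=None):
    qr=q0 if qr is None else qr
    r=least_squares(lambda q:np.r_[err(q,p,T),w*(q-qr)],np.clip(q0,lo+m+.001,hi-m-.001),bounds=(lo+m,hi-m))
    return r.x,np.abs(err(r.x,p,T)).max()
E
python3 - <<'E'
from ik import *
rng=np.random.default_rng(0)
for th0 in(0,180):
  S=[]
  for k in range(60):
    q0=lo+(hi-lo)*rng.random(7)
    p,T=target(L,psi,np.radians(th0-4.7),-.006)
    q,e=ik(p,T,q0)
    if e>5e-4: continue
    # continue turning
    ok=True;qq=q
    for t in range(10,101,10):
        p,T=target(L,psi,np.radians(th0-4.7-t),-.006-.005*t/90)
        qq,e=ik(p,T,qq,w=1e-3)
        qq,e=ik(p,T,qq,w=1e-5)
        if e>5e-4: ok=False;break
    S.append((ok,t,q.round(2).tolist(),qq.round(2).tolist()))
  S.sort(key=lambda s:s[2][2])
  print(th0,len(S))
  for s in S[::max(1,len(S)//14)]:print(s)
E
```

```text
0 26
(False, 70, [1.1, 0.82, -1.48, 2.25, 1.54, 0.8, -1.29], [1.1, 0.84, -1.48, 2.24, 1.54, 0.8, -2.5])
(False, 70, [1.1, 0.82, -1.48, 2.25, 1.54, 0.8, -1.29], [1.1, 0.84, -1.48, 2.24, 1.54, 0.8, -2.5])
(False, 70, [1.1, 0.82, -1.48, 2.25, 1.54, 0.8, -1.29], [1.1, 0.84, -1.48, 2.24, 1.54, 0.8, -2.5])
(False, 70, [1.1, 0.82, -1.48, 2.25, 1.54, 0.8, -1.29], [1.1, 0.84, -1.48, 2.24, 1.54, 0.8, -2.5])
(False, 70, [1.1, 0.82, -1.48, 2.25, 1.54, 0.8, -1.29], [1.1, 0.84, -1.48, 2.24, 1.54, 0.8, -2.5])
(False, 70, [1.1, 0.82, -1.48, 2.25, 1.54, 0.8, -1.29], [1.1, 0.84, -1.48, 2.24, 1.54, 0.8, -2.5])
(False, 70, [1.1, 0.82, -1.48, 2.25, 1.54, 0.8, -1.29], [1.1, 0.84, -1.48, 2.24, 1.54, 0.8, -2.5])
(False, 70, [1.1, 0.82, -1.48, 2.25, 1.54, 0.8, -1.29], [1.1, 0.84, -1.48, 2.24, 1.54, 0.8, -2.5])
(False, 70, [1.1, 0.82, -1.48, 2.25, 1.54, 0.8, -1.29], [1.1, 0.84, -1.48, 2.24, 1.54, 0.8, -2.5])
(False, 70, [1.09, 0.79, -1.45, 2.25, 1.54, 0.76, -1.3], [1.1, 0.84, -1.48, 2.24, 1.54, 0.8, -2.5])
(False, 70, [1.09, 0.77, -1.43, 2.25, 1.53, 0.74, -1.3], [1.1, 0.84, -1.48, 2.24, 1.54, 0.8, -2.5])
(Fal
[... 3483 characters left out ...]
, 0.0])
(True, 100, [0.6, 0.4, -0.67, 2.27, 1.46, 0.18, 1.78], [0.69, 0.44, -0.79, 2.26, 1.51, 0.24, 0.0])
(True, 100, [0.6, 0.4, -0.67, 2.27, 1.46, 0.18, 1.78], [0.69, 0.44, -0.79, 2.26, 1.51, 0.25, 0.0])
(True, 100, [0.6, 0.4, -0.67, 2.27, 1.46, 0.18, 1.78], [0.69, 0.44, -0.79, 2.26, 1.51, 0.25, 0.0])
(True, 100, [0.6, 0.4, -0.67, 2.27, 1.46, 0.18, 1.78], [0.69, 0.44, -0.79, 2.26, 1.51, 0.25, 0.0])
(True, 100, [0.6, 0.4, -0.67, 2.27, 1.46, 0.18, 1.78], [0.69, 0.44, -0.79, 2.26, 1.51, 0.24, 0.0])
(True, 100, [0.6, 0.4, -0.67, 2.27, 1.46, 0.18, 1.78], [0.69, 0.44, -0.79, 2.26, 1.51, 0.25, 0.0])
(True, 100, [0.6, 0.4, -0.67, 2.27, 1.46, 0.18, 1.78], [0.69, 0.44, -0.79, 2.26, 1.51, 0.24, 0.0])
```

```bash
cat > sim.py <<'E'
from ik import *
def jac(q):
    J=np.zeros((6,7));p0,R0,_=fk(q,V);e=1e-6
    for i in range(7):
        d=q.copy();d[i]+=e;p,R,_=fk(d,V);J[:3,i]=(p-p0)/e;J[3:,i]=Rn.from_matrix(R@R0.T).as_rotvec()/e
    return J
def solve(q,p,T,lam=.02,wr=.3,it=20):
    W=np.array([1,1,1,wr,wr,wr])
    for _ in range(it):
        pp,R,_=fk(q,V);e=np.r_[p-pp,Rn.from_matrix(T@R.T).as_rotvec()]*W
        if np.abs(e).max()<1e-5:break
        J=W[:,None]*jac(q);free=np.ones(7,bool)
        for k in range(4):
            Jf=J[:,free];dq=np.zeros(7);dq[free]=Jf.T@np.linalg.solve(Jf@Jf.T+lam**2*np.eye(6),e)
            nq=q+dq;bad=free&((nq<lo)|(nq>hi))
            if not bad.any():break
            free&=~bad
        q=np.clip(nq,lo,hi)
    return q
def run(q,rows,sub=1,p=None,T=None,**k):
    if p is None: p,T,_=fk(q,V)
    for r in rows:
        r=np.array(r,float)
        for j in range(sub):
            p=p+T@(r[:3]*.025/sub);T=T@Rn.from_rotvec(r[3:]*2*np.pi/sub).as_matrix();q=solve(q,p,T,**k)
    return q,p,T
E
python3 - <<'E'
from sim import *
a1=np.array(pickle.load(open("a1.pkl","rb"))[1]["qpos"])
r1=[[0.07,0.08,-0.69,0.003,-0.0004,-0.0026],[0.07,0.05,-0.69,0.0081,-0.0004,-0.0026],[0.07,0.02,-0.69,0.0081,-0.0004,-0.0026],[0.07,-0.02,-0.69,0.0081,-0.0004,-0.0026],[0.07,-0.05,-0.69,0.0081,-0.0004,-0.0026]]
r2=[[0,0.02,-0.07,0.0063,-0.0054,-0.0217]]*8
r0=[[-0.55,-0.78,0.04,-0.0047,-0.0027,0.0102],[-0.6,-0.75,0.03,-0.0047,-0.0027,0.0102],[-0.64,-0.71,0.02,-0.0047,-0.0027,0.0102],[-0.69,-0.66,0.01,-0.0047,-0.0027,0.0102],[-0.73,-0.62,0,-0.0047,-0.0027,0.0102],[-0.77,-0.57,0,-0.0047,-0.0027,0.0102],[-0.8,-0.52,-0.01,-0.0047,-0.0027,0.0102],[-0.83,-0.47,-0.01,-0.0047,-0.0027,0.0102]]
l1=np.array(pickle.load(open("l1.pkl","rb"))[1]["qpos"])
for lam in(.001,.03,.1):
  print(lam)
  print(" l1->",run(l1,r0,lam=lam)[0].round(2)," obs [-.56 .184 .207 2.166 -.074 .528 .321]")
  q,p,T=run(a1,r1,lam=lam);print(" a1->",q.round(2),"obs [-0.8   0.23  0.97  2.14 -0.44  0.62  0.55]")
  b=np.array([-0.8,0.23,0.97,2.14,-0.44,0.62,0.55]);q,p,T=run(b,r2,lam=lam);print("  ->",q.round(2),"obs [-1.04  0.31  0.97  2.07  0.19  0.74  0.9 ]")
w5=np.array(pickle.load(open("w5.pkl","rb"))[1]["qpos"])
print(run(w5,[[0.04,0.02,0.5,0,0,0],[0,0,0.4,0,0,0]],lam=.02)[0].round(2),"obs [-.194,.235,.283,2.316,-1.086,.167,1.203]")
print(l1)
E
```

```text
0.001
 l1-> [-0.56  0.18  0.21  2.16 -0.07  0.53  0.32]  obs [-.56 .184 .207 2.166 -.074 .528 .321]
 a1-> [-0.81  0.22  0.99  2.13 -0.42  0.64  0.54] obs [-0.8   0.23  0.97  2.14 -0.44  0.62  0.55]
  -> [-1.05  0.32  0.97  2.07  0.19  0.74  0.89] obs [-1.04  0.31  0.97  2.07  0.19  0.74  0.9 ]
0.03
 l1-> [-0.56  0.18  0.21  2.16 -0.07  0.53  0.32]  obs [-.56 .184 .207 2.166 -.074 .528 .321]
 a1-> [-0.81  0.22  0.98  2.13 -0.42  0.64  0.53] obs [-0.8   0.23  0.97  2.14 -0.44  0.62  0.55]
  -> [-1.05  0.32  0.97  2.07  0.19  0.74  0.89] obs [-1.04  0.31  0.97  2.07  0.19  0.74  0.9 ]
0.1
 l1-> [-0.56  0.18  0.21  2.16 -0.07  0.53  0.32]  obs [-.56 .184 .207 2.166 -.074 .528 .321]
 a1-> [-0.78  0.21  0.95  2.13 -0.4   0.63  0.51] obs [-0.8   0.23  0.97  2.14 -0.44  0.62  0.55]
  -> [-1.05  0.32  0.97  2.07  0.19  0.74  0.89] obs [-1.04  0.31  0.97  2.07  0.19  0.74  0.9 ]
[-0.17  0.24  0.27  2.32 -1.12  0.16  1.23] obs [-.194,.235,.283,2.316,-1.086,.167,1.203]
[-0.75935898  0.37136626  0.04133047  1.81844437 -0.01845189  0.9498915
  0.43176382]
```

```bash
nproc; cat > search.py <<'E'
from sim import *
import sys,multiprocessing as mp,time
q0=np.array(pickle.load(open("b1.pkl","rb"))["qpos"])
lim=np.array([1.89,1.89,2.39,2.39,3.01,3.01,3.01])*.7/8
def tool(f,g,th):
    f,g,th=np.radians([f,g,th]);v=np.array([np.tan(f),-np.tan(g),-1]);v/=np.linalg.norm(v)
    zt=Rn.from_euler("z",psi).as_matrix()@v
    dn=np.array([0,0,-1.]);ax=np.cross(dn,zt);s=np.linalg.norm(ax);ang=np.arctan2(s,dn@zt)
    Q=Rn.from_rotvec(ax/s*ang if s>1e-9 else ax).as_matrix()
    x0=np.array([np.cos(psi+np.pi/2+th),np.sin(psi+np.pi/2+th),0])
    return Q@np.c_[x0,np.cross(dn,x0),dn]
def follow(q,wps):
    p,T,_=fk(q,V);mx=0;Q=[q];mt=9;R=[]
    for p1,T1,n in wps:
        r=rows(p,T,p1,T1,n);R.append(r)
        if np.linalg.norm(r[0,3:])*360>10.4 or np.abs(r[:,:3]).max()>1: return None
        for x in r:
            qn,p,T=run(q,[x],p=p,T=T,lam=.01,it=6)
            mx=max(mx,(np.abs(qn-q)/lim).max());q=qn;Q.append(q);mt=min(mt,(p+T[:,2]*.0817)[2])
        if np.abs(err(q,p,T)).max()>2e-3: return None
    return q,mx,np.array(Q),mt,R
def cand(seed):
    rng=np.random.default_rng(seed);w=[];ths=np.sort(rng.uniform(0,180,2))
    ps=[]
    for k in range(2):
        P=np.r_[rng.uniform(.45,.65),rng.uniform(-.2,.2),rng.uniform(.28,.42)];a=(rng.uniform(-20,45),rng.uniform(-40,40),ths[k]);ps.append((P.tolist(),a));w.append((P,tool(*a),16))
    pf,Tf=target(L,psi,np.radians(175.3),.05);w.append((pf,Tf,14))
    pf,Tf=target(L,psi,np.radians(175.3),-.006);w.append((pf,Tf,5))
    try:o=follow(q0,w)
    except Exception:return None
    if o is None:return None
    q,mx,Q,mt,R=o
    mar=np.minimum(Q-lo,hi-Q).min()
    return (mar,mx,mt,seed,q.round(2).tolist(),ps)
if __name__=="__main__":
    t=time.time()
    with mp.Pool() as P: S=[s for s in P.imap_unordered(cand,range(int(sys.argv[1]),int(sys.argv[2]))) if s]
    print(len(S),time.time()-t)
    S=[s for s in S if s[2]>.15 and s[1]<1.6]
    S.sort(key=lambda s:-s[0]+.2*max(0,s[1]-1))
    for s in S[:8]:print([np.round(v,3).tolist() if not isinstance(v,(list,tuple)) else v for v in s])
E
timeout 550 python3 search.py 0 300
```

```text
4
215 44.49647903442383
```

```bash
sed -i 's/mt=min(mt,(p+T\[:,2\]\*.0817)\[2\])/mt=min(mt,(p+T[:,2]*.0817)[2]) if n==16 else mt/' search.py; timeout 570 python3 search.py 0 2500
```

```text
1841 396.97176909446716
[0.035, 1.08, 0.201, 310, [0.93, 0.56, -1.13, 2.26, 1.49, 0.45, 1.81], [([0.5842696043573781, 0.07337208076795637, 0.3155434776855552], (-4.004624222064194, -4.80904392019945, np.float64(93.34671737721088))), ([0.586962119101995, -0.029845046527096686, 0.2822421080368278], (-2.931987744750071, -0.752721772824799, np.float64(172.26589561110657)))]]
[0.007, 0.726, 0.201, 862, [0.6, 0.4, -0.67, 2.27, 1.46, 0.18, 1.78], [([0.5849251995349044, -0.016795158524402692, 0.2843548525376969], (-11.339560489488884, -25.430001161471488, np.float64(115.37135949127475))), ([0.4749651737922886, -0.02147285051616471, 0.30508370839701787], (-4.7612180393394326, -38.07666957944305, np.float64(130.18856775859402)))]]
[0.006, 0.676, 0.208, 1481, [0.58, 0.39, -0.64, 2.27, 1.45, 0.17, 1.78], [([0.5603346660512378, -0.1561831861116291, 0.36128578145583856], (-18.955142966933753, -32.454520491069204, np.float64(111.81360057430032))), ([0.5831906674974094, 0.021438271414868815, 0.3570552667213435], (-11.697144166238582, -18.719585604889105, np.float64(146.08567977929658)))]]
[0.006, 0.
[... 1061 characters left out ...]
4, 0.913, 0.211, 228, [0.57, 0.39, -0.63, 2.27, 1.45, 0.16, 1.78], [([0.5501686974562029, -0.0868574446738482, 0.38487814183280983], (0.6689221618824526, -7.990608440957168, np.float64(81.20219369037358))), ([0.6425096184542233, -0.15684324226543533, 0.4172293886416899], (17.50591400753669, -8.29884111851807, np.float64(119.05368225151051)))]]
[0.004, 0.927, 0.207, 454, [0.57, 0.39, -0.63, 2.27, 1.45, 0.16, 1.78], [([0.5053600763695343, -0.14251445064431928, 0.30617053361631313], (-8.581933861834543, 16.625858709663184, np.float64(20.32225898738324))), ([0.48963939534050277, -0.18960930851870655, 0.3194120333152328], (-11.946284994863891, -27.16418015977098, np.float64(88.87523811129456)))]]
```

```bash
cat > nxt.py <<'E'
# print rows for remaining waypoint list, and simulated outcome of the rest
from search import *
import sys,json
W=json.loads(sys.argv[1])   # list of [kind,...]: ["p",x,y,z,f,g,th,n] or ["l",th,d,n]
s=bot.observe();q=np.array(s["qpos"]);w=[]
for a in W:
    if a[0]=="p":w.append((np.array(a[1:4]),tool(*a[4:7]),a[7]))
    else:
        pf,Tf=target(L,psi,np.radians(a[1]),a[2]);w.append((pf,Tf,a[3]))
o=follow(q,w)
print(None if o is None else (o[0].round(2),"rate",o[1].round(2),"margin",np.minimum(o[2]-lo,hi-o[2]).min().round(3)))
p0,T0,_=now();r=rows(p0,T0,w[0][0],w[0][1],w[0][2])
print("["+",".join("["+",".join(f"{v:.2f}" for v in x[:3])+","+",".join(f"{v:.4f}" for v in x[3:])+"]" for x in r)+"]")
print(q.round(2),round(float(s["clock"]),2),round(float(s["grip_width"]),4))
E
python3 nxt.py '[["p",0.5843,0.0734,0.3155,-4,-4.8,93.3,18],["p",0.587,-0.03,0.2822,-2.9,-0.75,172.3,16],["l",175.3,0.05,14],["l",175.3,-0.006,5]]'
```

```text
(array([ 0.94,  0.56, -1.13,  2.26,  1.49,  0.45,  1.81]), 'rate', np.float64(1.08), 'margin', np.float64(0.035))
[[-0.08,0.32,-0.14,-0.0036,0.0030,-0.0051],[-0.09,0.32,-0.13,-0.0036,0.0030,-0.0051],[-0.10,0.32,-0.13,-0.0036,0.0030,-0.0051],[-0.11,0.32,-0.12,-0.0036,0.0030,-0.0051],[-0.11,0.32,-0.12,-0.0036,0.0030,-0.0051],[-0.12,0.32,-0.11,-0.0036,0.0030,-0.0051],[-0.13,0.32,-0.11,-0.0036,0.0030,-0.0051],[-0.14,0.31,-0.10,-0.0036,0.0030,-0.0051],[-0.15,0.31,-0.10,-0.0036,0.0030,-0.0051],[-0.15,0.31,-0.10,-0.0036,0.0030,-0.0051],[-0.16,0.31,-0.09,-0.0036,0.0030,-0.0051],[-0.17,0.30,-0.09,-0.0036,0.0030,-0.0051],[-0.18,0.30,-0.09,-0.0036,0.0030,-0.0051],[-0.18,0.30,-0.08,-0.0036,0.0030,-0.0051],[-0.19,0.29,-0.08,-0.0036,0.0030,-0.0051],[-0.20,0.29,-0.08,-0.0036,0.0030,-0.0051],[-0.21,0.28,-0.07,-0.0036,0.0030,-0.0051],[-0.22,0.28,-0.07,-0.0036,0.0030,-0.0051]]
[-1.04  0.31  0.97  2.07  0.19  0.74  0.9 ] 10.93 0.0127
```

```bash
python3 -m handwheel '[[-0.19,0.72,-0.31,-0.0081,0.0068,-0.0115],[-0.21,0.72,-0.29,-0.0081,0.0068,-0.0115],[-0.24,0.72,-0.27,-0.0081,0.0068,-0.0115],[-0.28,0.72,-0.25,-0.0081,0.0068,-0.0115],[-0.33,0.7,-0.22,-0.0081,0.0068,-0.0115],[-0.38,0.69,-0.21,-0.0081,0.0068,-0.0115],[-0.42,0.67,-0.18,-0.0081,0.0068,-0.0115],[-0.46,0.64,-0.17,-0.0081,0.0068,-0.0115]]'; python3 nxt.py '[["p",0.587,-0.03,0.2822,-2.9,-0.75,172.3,12],["l",175.3,0.05,14],["l",175.3,-0.006,5]]'
```

```text
clock: 11.92
position: [0.5824, 0.0751, 0.3167]
tool_rot: [3.046, -0.063, -2.984]
force: [0.1, -0.1, -1.6]
grip_width: 0.0131
(array([ 0.93,  0.55, -1.12,  2.26,  1.49,  0.44,  1.81]), 'rate', np.float64(1.42), 'margin', np.float64(0.032))
[[0.03,-0.36,0.08,0.0010,0.0006,-0.0182],[0.07,-0.35,0.09,0.0010,0.0006,-0.0182],[0.11,-0.34,0.09,0.0010,0.0006,-0.0182],[0.15,-0.32,0.09,0.0010,0.0006,-0.0182],[0.19,-0.31,0.09,0.0010,0.0006,-0.0182],[0.22,-0.28,0.10,0.0010,0.0006,-0.0182],[0.25,-0.25,0.10,0.0010,0.0006,-0.0182],[0.28,-0.22,0.10,0.0010,0.0006,-0.0182],[0.30,-0.19,0.10,0.0010,0.0006,-0.0182],[0.32,-0.15,0.11,0.0010,0.0006,-0.0182],[0.33,-0.12,0.11,0.0010,0.0006,-0.0182],[0.34,-0.08,0.11,0.0010,0.0006,-0.0182]]
[-0.52  0.47  0.52  1.56 -0.33  1.26  1.8 ] 11.93 0.0131
```

```bash
python3 -m handwheel '[[0.02,-0.27,0.06,0.0008,0.0004,-0.0136],[0.04,-0.27,0.07,0.0008,0.0004,-0.0136],[0.07,-0.26,0.07,0.0008,0.0004,-0.0136],[0.09,-0.25,0.07,0.0008,0.0004,-0.0136],[0.11,-0.24,0.07,0.0008,0.0004,-0.0136],[0.14,-0.23,0.07,0.0008,0.0004,-0.0136],[0.16,-0.22,0.07,0.0008,0.0004,-0.0136],[0.18,-0.2,0.07,0.0008,0.0004,-0.0136]]'; python3 nxt.py '[["p",0.587,-0.03,0.2822,-2.9,-0.75,172.3,8],["l",175.3,0.05,14],["l",175.3,-0.006,5]]'
```

```text
clock: 12.92
position: [0.5839, 0.0216, 0.2989]
tool_rot: [3.06, -0.021, -2.3]
force: [-0.2, -0.1, -1.1]
grip_width: 0.013
(array([ 0.94,  0.56, -1.14,  2.26,  1.49,  0.45,  1.81]), 'rate', np.float64(1.08), 'margin', np.float64(0.037))
[[0.18,-0.19,0.07,0.0007,0.0004,-0.0137],[0.20,-0.17,0.07,0.0007,0.0004,-0.0137],[0.21,-0.16,0.07,0.0007,0.0004,-0.0137],[0.22,-0.14,0.08,0.0007,0.0004,-0.0137],[0.23,-0.12,0.08,0.0007,0.0004,-0.0137],[0.24,-0.10,0.08,0.0007,0.0004,-0.0137],[0.25,-0.08,0.08,0.0007,0.0004,-0.0137],[0.25,-0.05,0.08,0.0007,0.0004,-0.0137]]
[-0.37  0.46  0.37  1.58 -0.21  1.21  2.47] 12.93 0.013
```

```bash
cat > search2.py <<'E'
from search import *
import search
q0=np.array(bot.observe()["qpos"])
def cand2(seed):
    rng=np.random.default_rng(seed);w=[];ps=[]
    nk=rng.integers(1,3)
    for k in range(nk):
        P=np.r_[rng.uniform(.45,.7),rng.uniform(-.2,.25),rng.uniform(.28,.42)].round(2);a=(round(rng.uniform(-30,45)),round(rng.uniform(-50,50)),round(rng.uniform(-20,180)));ps.append((P.tolist(),a));w.append((P,tool(*a),16))
    pf,Tf=target(L,psi,np.radians(175.3),.05);w.append((pf,Tf,15))
    try:o=follow(q0,w)
    except Exception:return None
    if o is None:return None
    q,mx,Q,mt,R=o
    return (np.minimum(Q[5:]-lo,hi-Q[5:]).min(),mx,mt,seed,q.round(2).tolist(),ps)
if __name__=="__main__":
    with mp.Pool() as P: S=[s for s in P.imap_unordered(cand2,range(3000)) if s]
    S=[s for s in S if s[2]>.15 and s[1]<1.8 and s[4][2]<-.4]
    S.sort(key=lambda s:-s[0]+.03*max(0,s[1]-1))
    print(len(S))
    for s in S[:8]:print([np.round(v,3).tolist() if not isinstance(v,(list,tuple)) else v for v in s])
E
timeout 575 python3 search2.py
```

```text
936
[0.046, 1.191, 0.213, 427, [0.79, 0.28, -0.83, 2.28, 0.79, 0.21, 2.44], [([0.69, 0.15, 0.37], (-4, -8, 74)), ([0.65, 0.2, 0.28], (22, -29, 46))]]
[0.04, 0.91, 0.215, 94, [0.77, 0.27, -0.81, 2.28, 0.76, 0.2, 2.46], [([0.65, 0.12, 0.29], (-5, -24, 93))]]
[0.051, 1.424, 0.221, 20, [0.8, 0.28, -0.85, 2.28, 0.81, 0.21, 2.42], [([0.57, -0.15, 0.35], (1, -43, 0)), ([0.7, 0.11, 0.34], (18, -23, 40))]]
[0.04, 1.071, 0.219, 2354, [0.77, 0.27, -0.81, 2.28, 0.77, 0.2, 2.46], [([0.68, 0.02, 0.32], (25, -7, 65))]]
[0.04, 1.099, 0.218, 2976, [0.77, 0.27, -0.82, 2.28, 0.77, 0.2, 2.46], [([0.54, -0.09, 0.3], (-18, -46, 53))]]
[0.052, 1.499, 0.225, 35, [0.8, 0.28, -0.85, 2.28, 0.81, 0.21, 2.42], [([0.56, 0.22, 0.41], (-23, -50, 71))]]
[0.042, 1.177, 0.224, 438, [0.77, 0.27, -0.82, 2.28, 0.77, 0.2, 2.45], [([0.62, 0.13, 0.4], (44, 38, 86)), ([0.64, 0.1, 0.33], (-8, -18, 88))]]
[0.036, 0.787, 0.217, 200, [0.76, 0.27, -0.8, 2.28, 0.75, 0.2, 2.48], [([0.62, -0.19, 0.3], (13, 5, 85))]]
```

```bash
cat > ev.py <<'E'
from search import *
q0=np.array(bot.observe()["qpos"])
for wp in([.65,.12,.29,-5,-24,93],[.65,.12,.29,-5,-24,80],[.62,-.15,.3,13,5,85],[.68,.02,.32,25,-7,65],[.7,.11,.34,18,-23,60]):
  for th,d in((140,.05),(120,.05),(140,.03),(100,.04)):
    w=[(np.array(wp[:3]),tool(*wp[3:]),16)]
    for a,b,n in((th,d,16),(175.3,.012,8),(175.3,-.006,3),(135,-.009,6),(80,-.011,6)):
        pf,Tf=target(L,psi,np.radians(a),b);w.append((pf,Tf,n))
    o=follow(q0,w)
    if o is None: print(wp,th,d,None);continue
    q,mx,Q,mt,R=o;print(wp,th,d,"mar",np.minimum(Q[6:]-lo,hi-Q[6:]).min().round(3),"rate",mx.round(2),mt.round(2),Q[32].round(2),Q[43].round(2),Q[-1].round(2))
E
python3 ev.py
```

```text
[0.65, 0.12, 0.29, -5, -24, 93] 140 0.05 mar 0.0 rate 2.84 0.15 [ 0.74  0.26 -0.77  2.28  0.72  0.19  1.89] [ 0.57  0.39 -0.62  2.27  1.45  0.16  1.78] [ 0.66  0.43 -0.74  2.26  1.51  0.22  0.08]
[0.65, 0.12, 0.29, -5, -24, 93] 120 0.05 None
[0.65, 0.12, 0.29, -5, -24, 93] 140 0.03 mar 0.0 rate 3.65 0.13 [ 0.65  0.3  -0.69  2.28  0.94  0.16  1.67] [ 0.57  0.39 -0.62  2.27  1.45  0.16  1.78] [ 0.66  0.43 -0.74  2.26  1.51  0.22  0.08]
[0.65, 0.12, 0.29, -5, -24, 93] 100 0.04 None
[0.65, 0.12, 0.29, -5, -24, 80] 140 0.05 mar 0.0 rate 3.1 0.15 [ 0.74  0.27 -0.78  2.28  0.73  0.19  1.88] [ 0.57  0.39 -0.62  2.27  1.45  0.16  1.78] [ 0.66  0.43 -0.74  2.26  1.51  0.22  0.08]
[0.65, 0.12, 0.29, -5, -24, 80] 120 0.05 None
[0.65, 0.12, 0.29, -5, -24, 80] 140 0.03 mar 0.003 rate 3.7 0.13 [ 0.65  0.31 -0.69  2.28  0.94  0.16  1.66] [ 0.57  0.39 -0.63  2.27  1.45  0.16  1.78] [ 0.66  0.43 -0.75  2.26  1.51  0.22  0.08]
[0.65, 0.12, 0.29, -5, -24, 80] 100 0.04 None
[0.62, -0.15, 0.3, 13, 5, 85] 140 0.05 mar 0.0 rate 2.09 0.15 [ 0.64  0.25 -0.66  2.28  0.55  0.17  2.05] [ 0.57  0.39 -0.62  2.27  
[... 605 characters left out ...]
25, -7, 65] 140 0.03 mar 0.0 rate 2.42 0.13 [ 0.64  0.3  -0.69  2.28  0.94  0.16  1.67] [ 0.57  0.39 -0.62  2.27  1.45  0.16  1.78] [ 0.66  0.43 -0.74  2.26  1.51  0.22  0.08]
[0.68, 0.02, 0.32, 25, -7, 65] 100 0.04 None
[0.7, 0.11, 0.34, 18, -23, 60] 140 0.05 mar 0.0 rate 2.44 0.15 [ 0.66  0.25 -0.69  2.28  0.6   0.17  2.  ] [ 0.57  0.39 -0.62  2.27  1.45  0.16  1.78] [ 0.66  0.43 -0.74  2.26  1.51  0.22  0.08]
[0.7, 0.11, 0.34, 18, -23, 60] 120 0.05 None
[0.7, 0.11, 0.34, 18, -23, 60] 140 0.03 mar 0.0 rate 3.19 0.13 [ 0.64  0.3  -0.69  2.28  0.93  0.16  1.67] [ 0.57  0.39 -0.62  2.27  1.45  0.16  1.78] [ 0.66  0.43 -0.74  2.26  1.51  0.22  0.08]
[0.7, 0.11, 0.34, 18, -23, 60] 100 0.04 None
```

```bash
python3 - <<'E'
import pickle
for n in("w5","w6","a1"):
    q=pickle.load(open(n+".pkl","rb"))[1]["qpos"];print(n,q[4],q[5])
from search import *
s=bot.observe();q=np.array(s["qpos"])
w=[(np.array([.587,-.03,.2822]),tool(-2.9,-.75,172.3),16)]
for a,b,n in((175.3,.05,24),(175.3,-.006,5),(135,-.009,6),(80,-.011,6)):
    pf,Tf=target(L,psi,np.radians(a),b);w.append((pf,Tf,n))
o=follow(q,w);Q=o[2];print(o[1])
for i in range(0,len(Q),3):print(i,Q[i].round(2))
E
```

```text
w5 -0.6136580165283411 0.16175117537745048
w6 -1.0863597222439956 0.16712783383215016
a1 -1.2617354731377084 0.16164588823438703
0.6108018528206692
0 [-0.37  0.46  0.37  1.58 -0.21  1.21  2.47]
3 [-0.2   0.44  0.15  1.58 -0.11  1.2   2.52]
6 [ 0.04  0.44 -0.19  1.57  0.05  1.2   2.52]
9 [ 0.29  0.48 -0.53  1.56  0.22  1.22  2.52]
12 [ 0.49  0.55 -0.83  1.56  0.39  1.27  2.52]
15 [ 0.64  0.66 -1.11  1.56  0.56  1.35  2.52]
18 [ 0.73  0.67 -1.22  1.62  0.64  1.31  2.51]
21 [ 0.79  0.64 -1.24  1.72  0.66  1.2   2.5 ]
24 [ 0.85  0.6  -1.27  1.81  0.69  1.08  2.48]
27 [ 0.91  0.57 -1.29  1.9   0.73  0.96  2.46]
30 [ 0.97  0.54 -1.3   1.99  0.77  0.84  2.43]
33 [ 1.02  0.5  -1.3   2.07  0.83  0.71  2.39]
36 [ 1.06  0.46 -1.28  2.16  0.91  0.57  2.32]
39 [ 1.06  0.41 -1.22  2.24  1.04  0.41  2.21]
42 [ 0.94  0.42 -1.08  2.27  1.25  0.34  2.01]
45 [ 0.84  0.49 -0.99  2.26  1.48  0.35  1.8 ]
48 [ 0.85  0.5  -1.    2.26  1.49  0.36  1.44]
51 [ 0.85  0.51 -1.01  2.26  1.5   0.37  1.09]
54 [ 0.87  0.53 -1.03  2.26  1.51  0.39  0.6 ]
57 [ 0.88  0.54 -1.06  2.26  1.51  0.41  0.12]
```

```bash
python3 -m handwheel '[[0.09,-0.1,0.04,0.0004,0.0002,-0.0069],[0.09,-0.09,0.04,0.0004,0.0002,-0.0069],[0.1,-0.09,0.04,0.0004,0.0002,-0.0069],[0.1,-0.08,0.04,0.0004,0.0002,-0.0069],[0.1,-0.08,0.04,0.0004,0.0002,-0.0069],[0.11,-0.08,0.04,0.0004,0.0002,-0.0069],[0.11,-0.07,0.04,0.0004,0.0002,-0.0069],[0.11,-0.07,0.04,0.0004,0.0002,-0.0069]]'; python3 nxt.py '[["p",0.587,-0.03,0.2822,-2.9,-0.75,172.3,8],["l",175.3,0.05,20],["l",175.3,-0.006,5]]'
```

```text
clock: 13.92
position: [0.5861, -0.0041, 0.29]
tool_rot: [3.077, -0.005, -1.955]
force: [-0.4, -0.1, -2.3]
grip_width: 0.0131
(array([ 0.85,  0.5 , -0.99,  2.26,  1.48,  0.35,  1.8 ]), 'rate', np.float64(0.52), 'margin', np.float64(0.002))
[[0.12,-0.06,0.04,0.0003,0.0002,-0.0068],[0.12,-0.05,0.04,0.0003,0.0002,-0.0068],[0.12,-0.04,0.04,0.0003,0.0002,-0.0068],[0.12,-0.04,0.04,0.0003,0.0002,-0.0068],[0.13,-0.03,0.04,0.0003,0.0002,-0.0068],[0.13,-0.03,0.04,0.0003,0.0002,-0.0068],[0.13,-0.02,0.04,0.0003,0.0002,-0.0068],[0.13,-0.02,0.04,0.0003,0.0002,-0.0068]]
[ 0.21  0.46 -0.43  1.57  0.17  1.21  2.52] 13.93 0.0131
```

Simulation and robot agree and the elbow is swinging over, so I'm continuing.

```bash
python3 -m handwheel '[[0.12,-0.06,0.04,0.0003,0.0002,-0.0068],[0.12,-0.05,0.04,0.0003,0.0002,-0.0068],[0.12,-0.04,0.04,0.0003,0.0002,-0.0068],[0.12,-0.04,0.04,0.0003,0.0002,-0.0068],[0.13,-0.03,0.04,0.0003,0.0002,-0.0068],[0.13,-0.03,0.04,0.0003,0.0002,-0.0068],[0.13,-0.02,0.04,0.0003,0.0002,-0.0068],[0.13,-0.02,0.04,0.0003,0.0002,-0.0068]]'; python3 nxt.py '[["l",175.3,0.05,16],["l",175.3,-0.006,5]]'
```

```text
clock: 14.92
position: [0.5869, -0.0304, 0.2815]
tool_rot: [3.092, 0.004, -1.614]
force: [-1.2, 0.5, -0.5]
grip_width: 0.0127
(array([ 0.85,  0.5 , -1.  ,  2.26,  1.48,  0.35,  1.8 ]), 'rate', np.float64(0.34), 'margin', np.float64(0.004))
[[0.10,0.17,0.17,0.0057,-0.0005,-0.0005],[0.10,0.18,0.16,0.0057,-0.0005,-0.0005],[0.10,0.19,0.16,0.0057,-0.0005,-0.0005],[0.10,0.19,0.15,0.0057,-0.0005,-0.0005],[0.10,0.20,0.14,0.0057,-0.0005,-0.0005],[0.10,0.20,0.14,0.0057,-0.0005,-0.0005],[0.10,0.21,0.13,0.0057,-0.0005,-0.0005],[0.10,0.21,0.12,0.0057,-0.0005,-0.0005],[0.10,0.22,0.11,0.0057,-0.0005,-0.0005],[0.09,0.22,0.10,0.0057,-0.0005,-0.0005],[0.09,0.22,0.10,0.0057,-0.0005,-0.0005],[0.09,0.23,0.09,0.0057,-0.0005,-0.0005],[0.09,0.23,0.08,0.0057,-0.0005,-0.0005],[0.09,0.23,0.07,0.0057,-0.0005,-0.0005],[0.09,0.24,0.06,0.0057,-0.0005,-0.0005],[0.09,0.24,0.05,0.0057,-0.0005,-0.0005]]
[ 0.69  0.7  -1.2   1.56  0.63  1.38  2.52] 14.93 0.0127
```

```bash
python3 -m handwheel '[[0.2,0.35,0.33,0.0114,-0.001,-0.001],[0.2,0.38,0.31,0.0114,-0.001,-0.001],[0.2,0.4,0.28,0.0114,-0.001,-0.001],[0.2,0.42,0.25,0.0114,-0.001,-0.001],[0.19,0.44,0.21,0.0114,-0.001,-0.001],[0.18,0.45,0.18,0.0114,-0.001,-0.001],[0.18,0.46,0.15,0.0114,-0.001,-0.001],[0.18,0.48,0.11,0.0114,-0.001,-0.001]]'; python3 nxt.py '[["l",175.3,0.022,3],["l",175.3,-0.006,5],["l",135,-0.009,6],["l",80,-0.011,6]]'
```

```text
clock: 15.92
position: [0.5106, -0.0654, 0.218]
tool_rot: [-2.616, 0.042, -1.555]
force: [1.9, -0.6, -2.6]
grip_width: 0.0133
(array([ 0.89,  0.54, -1.07,  2.26,  1.51,  0.41,  0.12]), 'rate', np.float64(0.61), 'margin', np.float64(0.155))
[[0.00,-0.01,0.40,-0.0002,-0.0000,-0.0002],[0.00,-0.01,0.40,-0.0002,-0.0000,-0.0002],[0.00,-0.01,0.40,-0.0002,-0.0000,-0.0002]]
[ 1.05  0.38 -1.18  2.28  1.11  0.34  2.15] 15.93 0.0133
```

```bash
python3 -m handwheel '[[0,-0.01,0.4,-0.0002,0,-0.0002],[0,-0.01,0.4,-0.0002,0,-0.0002],[0,-0.01,0.4,-0.0002,0,-0.0002],[0,0,0,0,0,0]]'; python3 go.py 175.3 .008 2; python3 - <<'E'
from plan import *
import pickle
P={n:bot.grab_frame(n) for n in("side","scene","wrist")}
pickle.dump((P,bot.observe()),open("a2.pkl","wb"))
p0,T0,s=now();tip=p0+T0[:,2]*.0817
for n in P: print(n,proj(P[n],[L,tip]).round(1).tolist())
crop(P["side"],356,210,80,70,9,"a2_side.png")
crop(P["wrist"],316,190,100,75,8,"a2_wr.png")
crop(P["scene"],292,205,80,70,9,"a2_sc.png")
E
```

```text
clock: 16.42
position: [0.5269, -0.0635, 0.1923]
tool_rot: [-2.621, 0.04, -1.551]
force: [0.4, -0.2, -1.1]
grip_width: 0.0134
[[0.0153, 0.0045, 0.275, 0.0002, -0.0001, 0.0], [0.0155, 0.0048, 0.275, 0.0002, -0.0001, 0.0]]
tip in lock mm [ 0.2  0.7 21.8] x ang 175.3 tilt 0.13 [ 0.92  0.43 -1.06  2.27  1.29  0.34  1.98] F lock [-0.2 -0.3 -1.2] M [ 0.    0.6  -0.02] 16.43 0.0134
side [[355.3, 216.5], [351.4, 210.0]]
scene [[289.8, 212.3], [288.8, 204.7]]
wrist [[319.3, 198.0], [318.9, 208.4]]
```

View pics/a2_side.png

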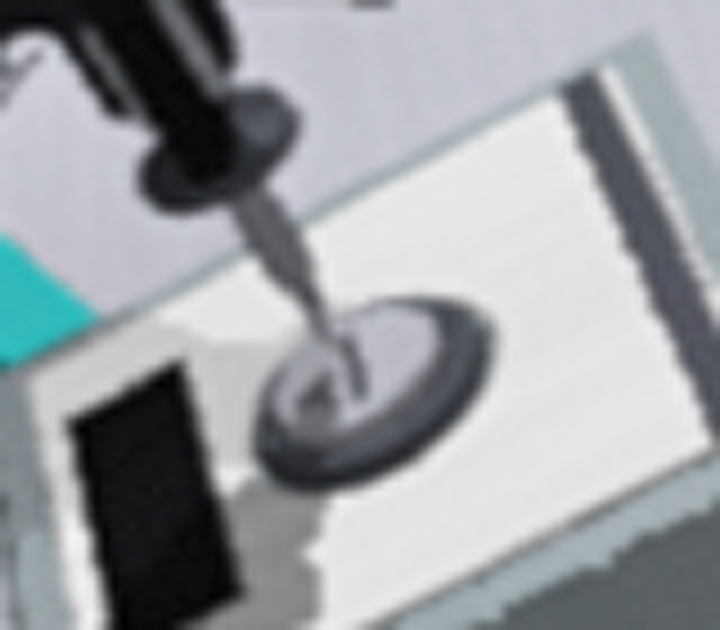

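View pics/a2_wr.png

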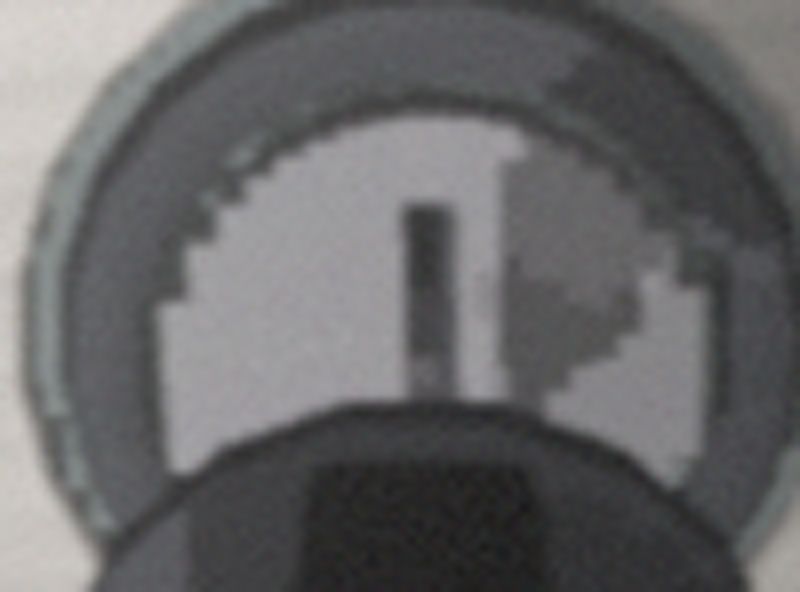

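View pics/a2_sc.png

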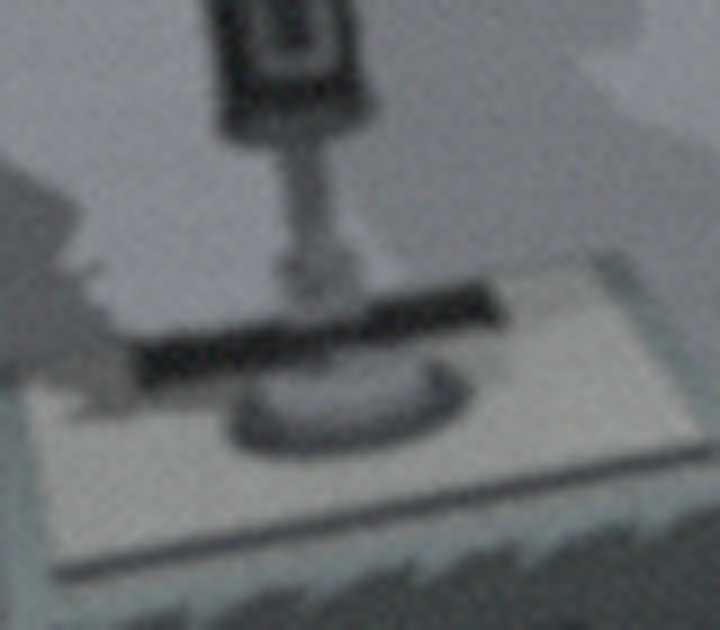

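The wrist view shows the slot (columns about 317-323) parallel to the blade direction, centred within about 0.5 mm of the key axis. I'm going down to just above the face.

```bash
python3 -m handwheel '[[0.01,0.01,0.3,0,0,0],[0.01,0.01,0.3,0,0,0],[0,0,0.16,0,0,0],[0,0,0,0,0,0]]'; python3 go.py 175.3 -.005 4; python3 - <<'E'
from plan import *
P=bot.grab_frame("side");crop(P,356,210,70,60,10,"a3_side.png")
E
```

```text
clock: 17.08
position: [0.5359, -0.0634, 0.1759]
tool_rot: [-2.621, 0.04, -1.552]
force: [-0.2, -0.4, -2.2]
grip_width: 0.0133
[[0.0004, -0.0013, 0.0802, 0.0001, -0.0, -0.0], [0.0004, -0.0012, 0.0802, 0.0001, -0.0, -0.0], [0.0004, -0.0012, 0.0802, 0.0001, -0.0, -0.0], [0.0004, -0.0012, 0.0802, 0.0001, -0.0, -0.0]]
tip in lock mm [-0.2 -0.   3. ] x ang 175.3 tilt 0.11 [ 0.86  0.47 -1.01  2.26  1.41  0.34  1.86] F lock [-1.3 -0.3 -1.8] M [-0.03  0.64  0.  ] 17.07 0.0133
```

View pics/a3_side.png

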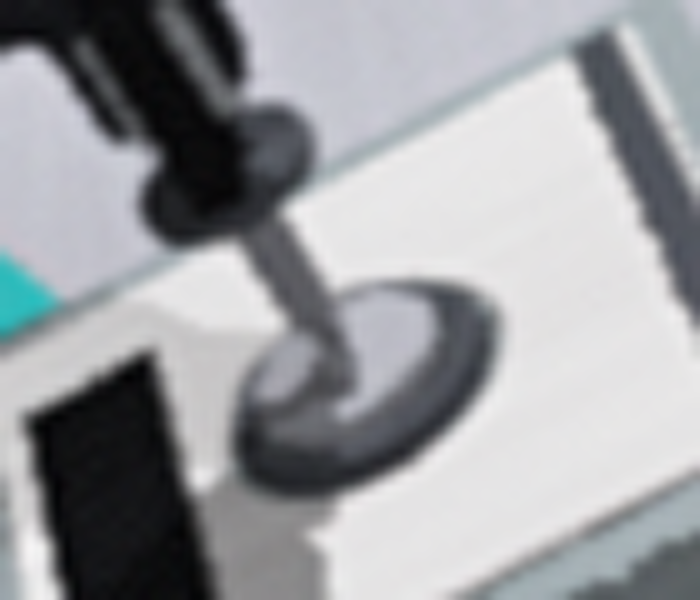

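Aligned in the side view. I'm stepping in gently and watching the force.

```bash
for i in 1 2 3; do python3 -m handwheel '[[0,0,0.08,0,0,0],[0,0,0.04,0,0,0]]' >/dev/null; python3 go.py 175.3 -.007 1 | tail -1; done
```

```text
tip in lock mm [-0.2 -0.2 -0. ] x ang 175.3 tilt 0.11 [ 0.86  0.48 -1.    2.26  1.44  0.35  1.84] F lock [ 0.2  0.2 -1. ] M [-0.01  0.61  0.03] 17.38 0.0133
tip in lock mm [-0.3 -0.1 -3.2] x ang 175.3 tilt 0.11 [ 0.85  0.49 -1.    2.26  1.46  0.35  1.82] F lock [-0.9 -0.4 -0.9] M [ 0.04  0.7  -0.06] 17.62 0.0132
tip in lock mm [ 0.1 -0.  -5.7] x ang 175.3 tilt 0.11 [ 0.84  0.49 -0.99  2.26  1.47  0.35  1.81] F lock [-4.2 -0.7 43. ] M [-0.11  1.57 -0.08] 17.88 0.0136
```

The blade is seated: 5.7 mm deep with 43 N axial on the slot floor. I'll relax slightly, then turn clockwise while following the head down.

```bash
python3 -m handwheel '[[0,0,-0.012,0,0,0.01],[0,0,0,0,0,0.015],[0,0,0.012,0,0,0.015],[0,0,0.012,0,0,0.015]]' >/dev/null; python3 go.py 150 -.007 1 | tail -1;  python3 -m handwheel '[[0,0,0.012,0,0,0.015],[0,0,0.012,0,0,0.015]]'>/dev/null;python3 go.py 150 -.007 1 | tail -1
```

```text
tip in lock mm [-0.1 -0.2 -6. ] x ang 155.3 tilt 0.12 [ 0.85  0.5  -1.    2.26  1.48  0.36  1.46] F lock [-2.3 -1.1 23.6] M [-0.22  1.3   0.01] 18.38 0.0132
tip in lock mm [-0.2 -0.3 -6.6] x ang 144.5 tilt 0.13 [ 0.85  0.5  -1.01  2.26  1.48  0.37  1.27] F lock [-2.8 -0.9 23.2] M [-0.26  1.36 -0.01] 18.62 0.0132
```

```bash
for i in 1 2; do python3 -m handwheel '[[0,0,0.012,0,0,0.015],[0,0,0.012,0,0,0.015],[0,0,0.012,0,0,0.015]]'>/dev/null;python3 go.py 150 -.007 1 | tail -1; done; python3 - <<'E'
from plan import *
P=bot.grab_frame("side");crop(P,356,210,70,60,10,"a4_side.png")
P=bot.grab_frame("wrist");crop(P,316,190,160,120,5,"a4_wr.png")
E
```

```text
tip in lock mm [-0.3 -0.3 -7.5] x ang 128.3 tilt 0.14 [ 0.86  0.51 -1.02  2.26  1.49  0.37  0.98] F lock [-3.5 -1.  23.8] M [-0.26  1.43  0.08] 19.0 0.0132
tip in lock mm [-0.3 -0.4 -8.4] x ang 112.1 tilt 0.15 [ 0.86  0.52 -1.03  2.26  1.49  0.38  0.69] F lock [-3.6 -0.5 24. ] M [-0.27  1.61  0.05] 19.38 0.013
```

View pics/a4_side.png

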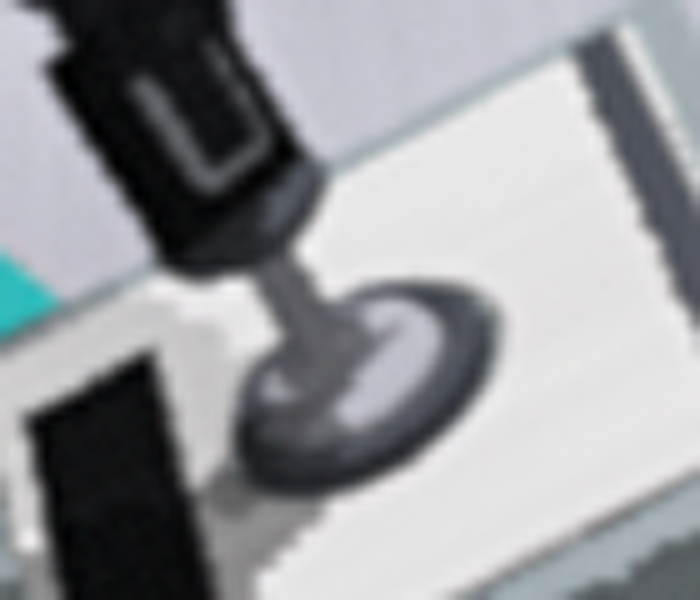

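View pics/a4_wr.png

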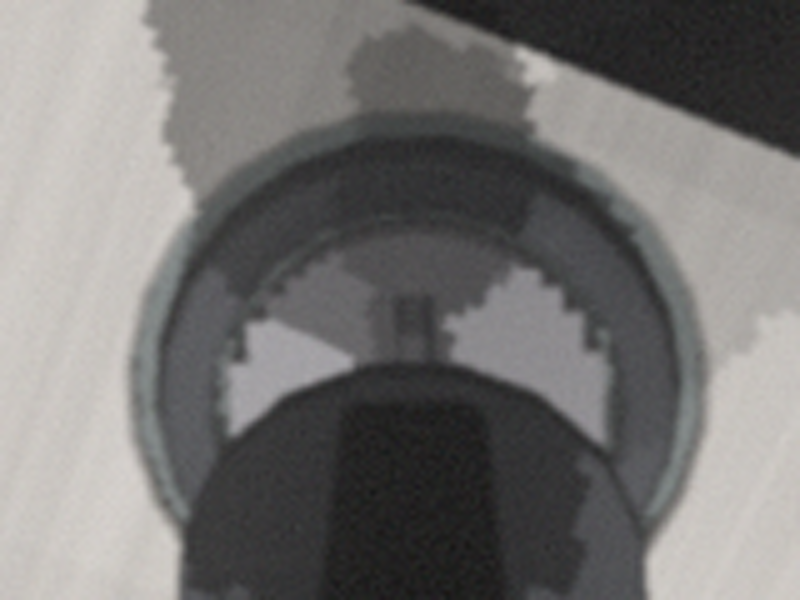

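```bash
for i in 1 2; do python3 -m handwheel '[[0,0,0.012,0,0,0.015],[0,0,0.012,0,0,0.015]]'>/dev/null;python3 go.py 150 -.007 1 | tail -1; done; for i in 1 2 3 ; do python3 -m handwheel '[[0,0,0.008,0,0,0.007],[0,0,0,0,0,0]]'>/dev/null;python3 go.py 150 -.007 1 | tail -1; done
```

```text
tip in lock mm [-0.4 -0.3 -9.1] x ang 101.3 tilt 0.15 [ 0.87  0.52 -1.03  2.26  1.5   0.39  0.5 ] F lock [-5.4 -1.5 24.2] M [-0.3   1.73  0.05] 19.73 0.0132
tip in lock mm [-0.6 -0.4 -9.7] x ang 90.5 tilt 0.16 [ 0.87  0.53 -1.04  2.26  1.5   0.39  0.31] F lock [-4.6 -0.9 24.2] M [-0.33  1.87  0.07] 19.98 0.0133
tip in lock mm [-0.6 -0.4 -9.9] x ang 88.1 tilt 0.16 [ 0.87  0.53 -1.04  2.26  1.5   0.4   0.27] F lock [-4.4  0.2 24.6] M [-0.22  1.87  0.02] 20.23 0.0129
tip in lock mm [ -0.3  -0.2 -10. ] x ang 85.6 tilt 0.14 [ 0.88  0.53 -1.05  2.26  1.5   0.4   0.22] F lock [-4.7 -1.  27.7] M [-0.15  1.7   0.03] 20.48 0.013
tip in lock mm [ -0.2  -0.1 -10.1] x ang 83.1 tilt 0.12 [ 0.88  0.53 -1.05  2.26  1.51  0.4   0.18] F lock [-3.3  0.7 31.1] M [0.03 1.68 0.15] 20.73 0.013
```

```bash
for i in 1 2 3 4; do python3 -m handwheel '[[0,0,0.002,0,0,0.005],[0,0,0,0,0,0]]'>/dev/null;python3 go.py 150 -.007 1 | tail -1; done
```

```text
tip in lock mm [ -0.2  -0.1 -10.2] x ang 81.4 tilt 0.13 [ 0.88  0.53 -1.05  2.26  1.51  0.4   0.15] F lock [-4.  -0.7 32.1] M [-0.18  1.72  0.34] 20.98 0.013
tip in lock mm [ -0.2  -0.2 -10.2] x ang 79.6 tilt 0.14 [ 0.88  0.53 -1.05  2.26  1.51  0.4   0.12] F lock [-3.7 -0.5 33.1] M [-0.27  1.81  0.55] 21.23 0.0127
tip in lock mm [ -0.2  -0.2 -10.2] x ang 77.8 tilt 0.15 [ 0.88  0.53 -1.05  2.26  1.51  0.4   0.09] F lock [-4.3 -1.1 34.7] M [-0.33  1.89  0.84] 21.48 0.013
tip in lock mm [ -0.2  -0.3 -10.2] x ang 76.0 tilt 0.15 [ 0.88  0.53 -1.05  2.26  1.51  0.4   0.05] F lock [-3.8 -2.  35.9] M [-0.43  1.93  1.1 ] 21.73 0.013
```

The stop is clear: the moment rose linearly to 1.1 N m, the sinking stopped, and the key had turned 99°. Next I'm easing the turn back within the play, withdrawing and checking.

```bash
python3 -m handwheel '[[0,0,-0.02,0,0,-0.012],[0,0,-0.03,0,0,-0.011]]'>/dev/null;python3 go.py 150 -.007 1 | tail -1; python3 -m handwheel '[[0,0,-0.2,0,0,0],[0,0,-0.3,0,0,0],[0,0,-0.5,0,0,0],[0,0,-0.6,0,0,0],[0,0,0,0,0,0]]';python3 go.py 150 -.007 1 | tail -1
python3 - <<'E'
from plan import *
import pickle
P={n:bot.grab_frame(n) for n in("side","wrist")};pickle.dump((P,bot.observe()),open("a5.pkl","wb"))
print(proj(P["wrist"],L-lockR(psi)[:,2]*.005))
crop(P["side"],356,210,80,60,10,"a5_side.png")
crop(P["wrist"],316,190,160,120,5,"a5_wr.png")
E
```

```text
tip in lock mm [-0.3 -0.1 -9.3] x ang 84.4 tilt 0.12 [ 0.88  0.53 -1.05  2.26  1.5   0.4   0.21] F lock [-1.   0.7  9.5] M [ 0.1   0.96 -0.03] 21.98 0.0133
clock: 22.6
position: [0.5224, -0.0651, 0.2004]
tool_rot: [3.085, 0.52, 3.114]
force: [-0.7, -0.2, -2.4]
grip_width: 0.0132
tip in lock mm [ 0.3 -0.6 31. ] x ang 84.1 tilt 0.14 [ 0.98  0.43 -1.12  2.27  1.25  0.36  0.43] F lock [-1.9 -0.1 -1.7] M [-0.1   0.69 -0.03] 22.6 0.0132
[[318.7389601  192.50633359]]
```

View pics/a5_side.png

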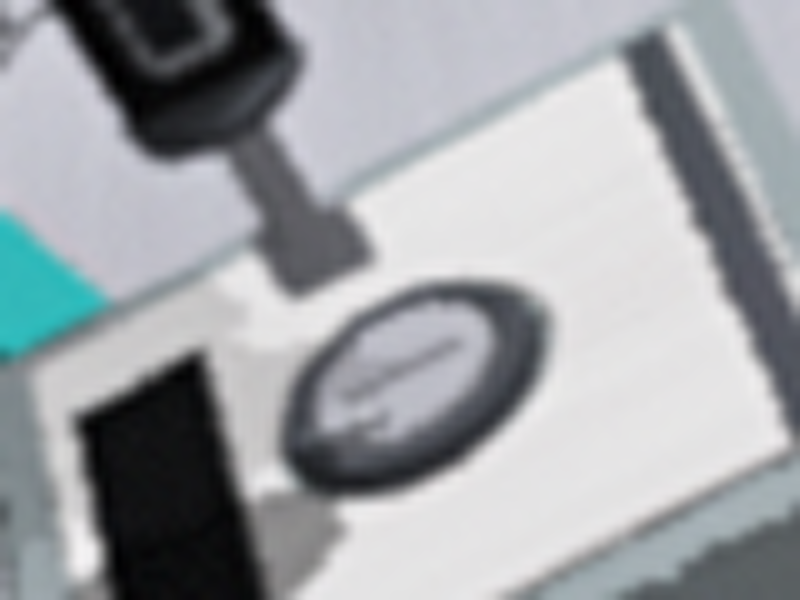

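View pics/a5_wr.png

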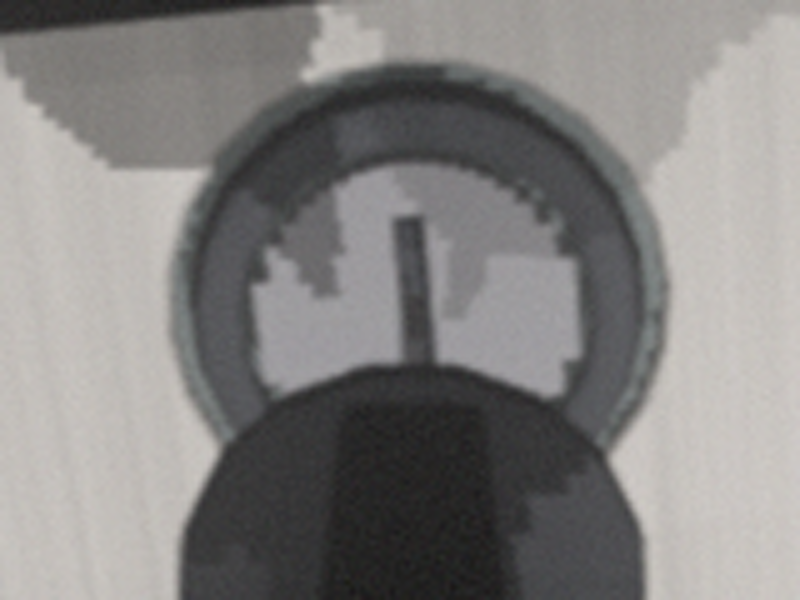

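```bash
python3 - <<'E'
from plan import *
import pickle
for n,d,win in(("a2",0,(200,212)),("a5",-.005,(195,206))):
    P,s=pickle.load(open(n+".pkl","rb"));p=P["wrist"];im=cv2.cvtColor(np.array(p["pixels"]),cv2.COLOR_BGR2GRAY)
    R=lockR(psi);Lc=L+R[:,2]*d;T=Rn.from_euler("xyz",s["tool_rot"]).as_matrix()
    # rectify lock plane, axes along tool x (up), tool y (right); 10 px/mm
    px=10;H=[];D=[]
    for a,b in((-25,-25),(-25,25),(25,25),(25,-25)):
        X=Lc+T[:,0]*a/1e3+T[:,1]*b/1e3;H.append(proj(p,X)[0]);D.append((250+b*px,250-a*px))
    M=cv2.getPerspectiveTransform(np.float32(H),np.float32(D))
    w=cv2.warpPerspective(im,M,(500,500),flags=cv2.INTER_CUBIC)
    cv2.imwrite(f"pics/rect_{n}.png",w)
E
```

```text
(no output)
```

View pics/rect_a2.png

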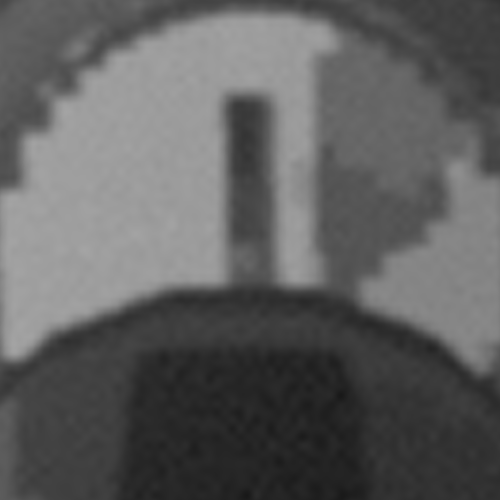

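View pics/rect_a5.png

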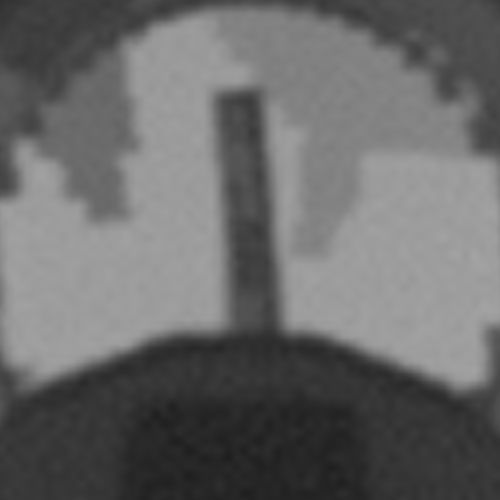

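The rectified views put the slot at 176.2° before and 87.7° now, a turn of 88.5° ± 1 against the hard stop, which fits the 0–0.05 rad start. Now I'm planning the return to the holder.

```bash
cat > ev2.py <<'E'
from search import *
q0=np.array(bot.observe()["qpos"])
for th in(60.2,70,-10,20):
  for via in ([],[(.52,.0,.30,15,0,(84+th)/2,8)],[(.5,.1,.30,10,0,(84+th)/2,10)]):
    w=[(np.array(v[:3]),tool(*v[3:6]),v[6]) for v in via]
    w+=[(np.array([.4392,.3122,.26]),tool(.001,0,th),20-sum(v[6] for v in via)//2),(np.array([.4392,.3122,.1017]),tool(.001,0,th),7)]
    o=follow(q0,w)
    if o is None: print(th,via,None);continue
    Q=o[2];print(th,via,"mar",np.minimum(Q-lo,hi-Q).min().round(3),"rate",o[1].round(2),Q[-8].round(2),Q[-1].round(2))
E
python3 ev2.py
```

```text
60.2 [] mar 0.163 rate 0.3 [ 0.08  0.59 -1.17  1.76  0.58  1.2  -0.12] [-0.04  0.78 -1.    1.9   0.82  0.94 -0.3 ]
60.2 [(0.52, 0.0, 0.3, 15, 0, 72.1, 8)] mar 0.12 rate 0.63 [ 0.07  0.58 -1.15  1.76  0.57  1.19 -0.1 ] [-0.05  0.76 -0.98  1.9   0.8   0.93 -0.29]
60.2 [(0.5, 0.1, 0.3, 10, 0, 72.1, 10)] mar 0.159 rate 0.54 [ 0.07  0.58 -1.15  1.76  0.57  1.19 -0.11] [-0.05  0.76 -0.98  1.9   0.8   0.93 -0.29]
70 [] mar 0.163 rate 0.3 [ 0.09  0.6  -1.2   1.76  0.6   1.21  0.04] [-0.03  0.79 -1.03  1.9   0.83  0.96 -0.14]
70 [(0.52, 0.0, 0.3, 15, 0, 77.0, 8)] mar 0.103 rate 0.63 [ 0.08  0.59 -1.17  1.76  0.58  1.2   0.05] [-0.04  0.78 -1.    1.9   0.82  0.94 -0.13]
70 [(0.5, 0.1, 0.3, 10, 0, 77.0, 10)] mar 0.144 rate 0.54 [ 0.08  0.59 -1.18  1.76  0.59  1.2   0.05] [-0.04  0.78 -1.01  1.9   0.82  0.95 -0.13]
-10 [] mar 0.162 rate 0.43 [-0.01  0.51 -1.    1.76  0.47  1.13 -1.25] [-0.13  0.71 -0.85  1.9   0.7   0.86 -1.43]
-10 [(0.52, 0.0, 0.3, 15, 0, 37.0, 8)] mar 0.163 rate 0.59 [-0.03  0.5  -0.97  1.76  0.46  1.12 -1.23] [-0.15  0.7  -0.82  1.9   0.68  0.84 -1.41]
-10 [(0.5, 0.1, 0.3, 10, 0, 37.0, 10)] mar 0.163 rate 0.49 [-0.04  0.5  -0.95  1.76  0.44  1.12 -1.22] [-0.16  0.69 -0.8   1.91  0.67  0.84 -1.4 ]
20 [] mar 0.163 rate 0.32 [ 0.03  0.54 -1.07  1.76  0.52  1.16 -0.76] [-0.09  0.73 -0.91  1.9   0.75  0.89 -0.95]
20 [(0.52, 0.0, 0.3, 15, 0, 52.0, 8)] mar 0.163 rate 0.61 [ 0.01  0.53 -1.04  1.76  0.5   1.15 -0.75] [-0.11  0.72 -0.89  1.9   0.73  0.88 -0.93]
20 [(0.5, 0.1, 0.3, 10, 0, 52.0, 10)] mar 0.163 rate 0.52 [ 0.01  0.53 -1.03  1.76  0.49  1.14 -0.74] [-0.11  0.72 -0.88  1.9   0.72  0.87 -0.92]
```

```bash
python3 -m handwheel '[[0,0,-0.9,0,0,0]]' >/dev/null; python3 nxt.py '[["p",0.4385,0.3135,0.25,0.001,0,64.5,16],["p",0.4385,0.3135,0.1017,0.001,0,64.5,7]]'
```

```text
(array([-0.04,  0.78, -1.01,  1.9 ,  0.82,  0.95, -0.23]), 'rate', np.float64(0.42), 'margin', np.float64(0.162))
[[0.14,0.95,-0.11,0.0014,0.0050,0.0033],[0.16,0.95,-0.12,0.0014,0.0050,0.0033],[0.19,0.94,-0.12,0.0014,0.0050,0.0033],[0.21,0.94,-0.12,0.0014,0.0050,0.0033],[0.23,0.93,-0.12,0.0014,0.0050,0.0033],[0.26,0.92,-0.13,0.0014,0.0050,0.0033],[0.28,0.92,-0.12,0.0014,0.0050,0.0033],[0.30,0.91,-0.12,0.0014,0.0050,0.0033],[0.33,0.90,-0.12,0.0014,0.0050,0.0033],[0.35,0.89,-0.12,0.0014,0.0050,0.0033],[0.37,0.89,-0.12,0.0014,0.0050,0.0033],[0.39,0.88,-0.11,0.0014,0.0050,0.0033],[0.42,0.87,-0.11,0.0014,0.0050,0.0033],[0.44,0.86,-0.10,0.0014,0.0050,0.0033],[0.46,0.85,-0.09,0.0014,0.0050,0.0033],[0.48,0.84,-0.09,0.0014,0.0050,0.0033]]
[ 1.07  0.39 -1.21  2.27  1.09  0.37  0.58] 22.82 0.0132
```

```bash
python3 -m handwheel '[[0.14,0.95,-0.11,0.0014,0.005,0.0033],[0.16,0.95,-0.12,0.0014,0.005,0.0033],[0.19,0.94,-0.12,0.0014,0.005,0.0033],[0.21,0.94,-0.12,0.0014,0.005,0.0033],[0.23,0.93,-0.12,0.0014,0.005,0.0033],[0.26,0.92,-0.13,0.0014,0.005,0.0033],[0.28,0.92,-0.12,0.0014,0.005,0.0033],[0.3,0.91,-0.12,0.0014,0.005,0.0033]]'; python3 -m handwheel '[[0.33,0.9,-0.12,0.0014,0.005,0.0033],[0.35,0.89,-0.12,0.0014,0.005,0.0033],[0.37,0.89,-0.12,0.0014,0.005,0.0033],[0.39,0.88,-0.11,0.0014,0.005,0.0033],[0.42,0.87,-0.11,0.0014,0.005,0.0033],[0.44,0.86,-0.1,0.0014,0.005,0.0033],[0.46,0.85,-0.09,0.0014,0.005,0.0033],[0.48,0.84,-0.09,0.0014,0.005,0.0033]]'; python3 -m handwheel '[[0,0,0,0,0,0],[0,0,0,0,0,0]]'>/dev/null; python3 nxt.py '[["p",0.4385,0.3135,0.25,0.001,0,64.5,1],["p",0.4385,0.3135,0.1017,0.001,0,64.5,7]]'
python3 - <<'E'
from plan import *
import pickle
P={n:bot.grab_frame(n) for n in("side","scene","wrist")};p0,T0,s=now();pickle.dump((P,s),open("r1.pkl","wb"))
tip=p0+T0[:,2]*.0817
for n in P: print(n,proj(P[n],[p0,tip,[.4385,.314,.081]]).round(1).tolist())
crop(P["side"],303,145,100,80,8,"r1_side.png")
crop(P["scene"],408,155,100,80,8,"r1_sc.png")
cv2.imwrite("pics/r1_wr.png",np.array(P["wrist"]["pixels"]))
E
```

```text
clock: 23.82
position: [0.4751, 0.1246, 0.2339]
tool_rot: [3.093, 0.258, 2.951]
force: [-0.9, -0.6, -0.7]
grip_width: 0.0133
clock: 24.82
position: [0.4383, 0.3143, 0.2489]
tool_rot: [-3.139, 0.003, 2.789]
force: [-0.1, -0.4, -1.0]
grip_width: 0.0131
(array([-0.04,  0.78, -1.01,  1.9 ,  0.82,  0.95, -0.23]), 'rate', np.float64(0.16), 'margin', np.float64(0.33))
[[-0.00,0.02,-0.04,-0.0003,0.0006,0.0005]]
[ 0.07  0.6  -1.17  1.77  0.6   1.18 -0.06] 25.07 0.0131
side [[302.1, 110.8], [302.5, 135.8], [302.7, 160.7]]
scene [[414.7, 125.8], [409.9, 148.2], [405.6, 169.4]]
wrist [[317.8, 268.0], [317.9, 208.9], [319.4, 176.2]]
```

View pics/r1_side.png

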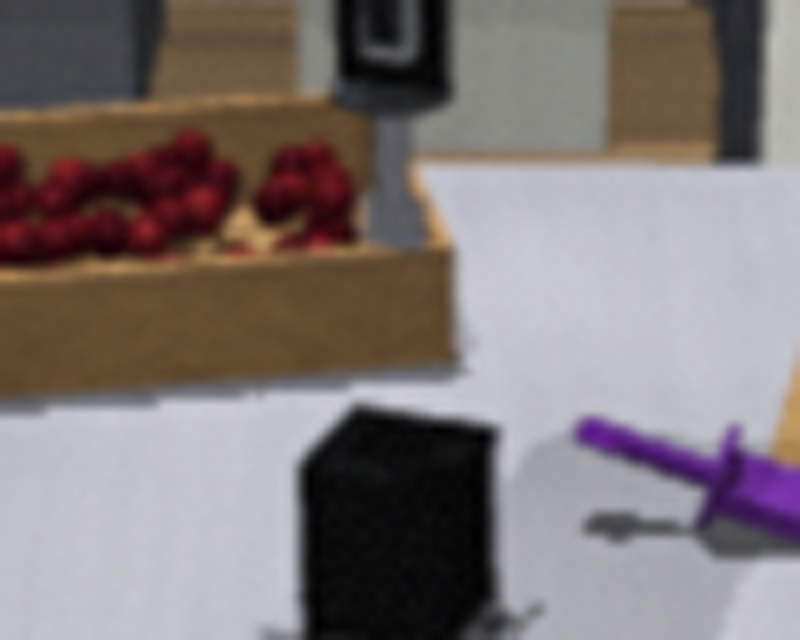

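View pics/r1_sc.png

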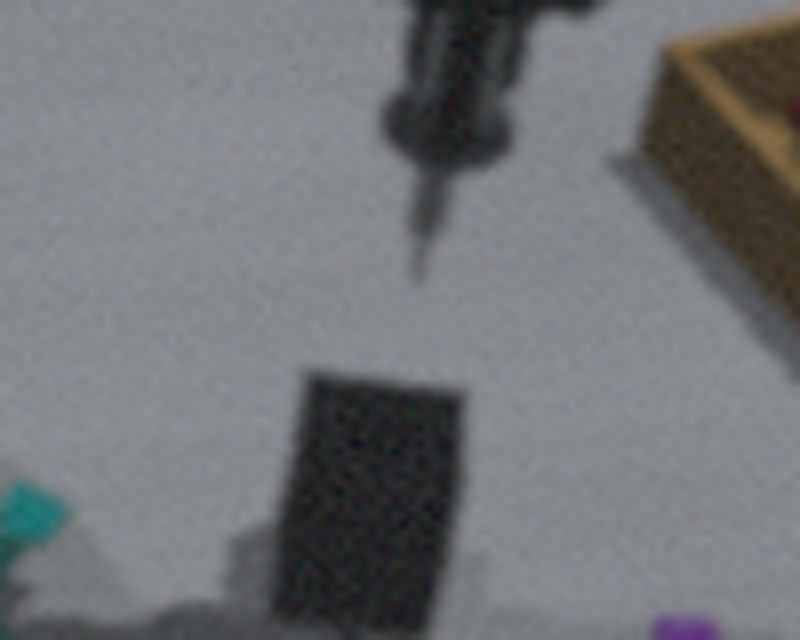

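View pics/r1_wr.png

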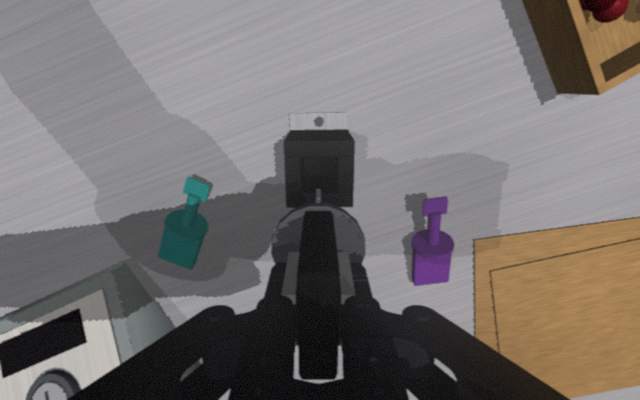

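The tip is where predicted in both views, so the key hasn't slipped. The open hole shows at about (319,172) in the wrist view, in line with the key. I'm squaring up and going down to the mouth.

```bash
python3 -m handwheel '[[0,0.02,0,-0.0003,0.0006,0.0005],[0,0,0.9,0,0,0],[0,0,0.9,0,0,0],[0,0,0.9,0,0,0],[0,0,0.5,0,0,0],[0,0,0,0,0,0]]';  python3 nxt.py '[["p",0.4387,0.3135,0.1017,0.0,0,64.5,5]]'
python3 - <<'E'
from plan import *
P=bot.grab_frame("wrist");p0,T0,s=now();print(proj(P,[p0+T0[:,2]*.0817,[.4382,.3143,.082]]).round(1))
crop(P,318,200,160,120,5,"r2_wr.png")
P=bot.grab_frame("side");crop(P,303,160,80,60,8,"r2_s.png")
E
```

```text
clock: 25.98
position: [0.438, 0.3141, 0.169]
tool_rot: [3.141, -0.001, 2.788]
force: [0.1, -0.3, -0.9]
grip_width: 0.0129
(array([-0.04,  0.78, -1.01,  1.9 ,  0.82,  0.95, -0.23]), 'rate', np.float64(0.1), 'margin', np.float64(0.411))
[[-0.01,-0.00,0.54,0.0000,-0.0000,0.0000],[-0.01,-0.00,0.54,0.0000,-0.0000,0.0000],[-0.01,-0.00,0.54,0.0000,-0.0000,0.0000],[-0.01,-0.00,0.54,0.0000,-0.0000,0.0000],[-0.01,-0.00,0.54,0.0000,-0.0000,0.0000]]
[ 0.01  0.69 -1.09  1.85  0.71  1.05 -0.15] 25.98 0.0129
[[318.5 209.4]
 [318.2 206.7]]
```

View pics/r2_wr.png

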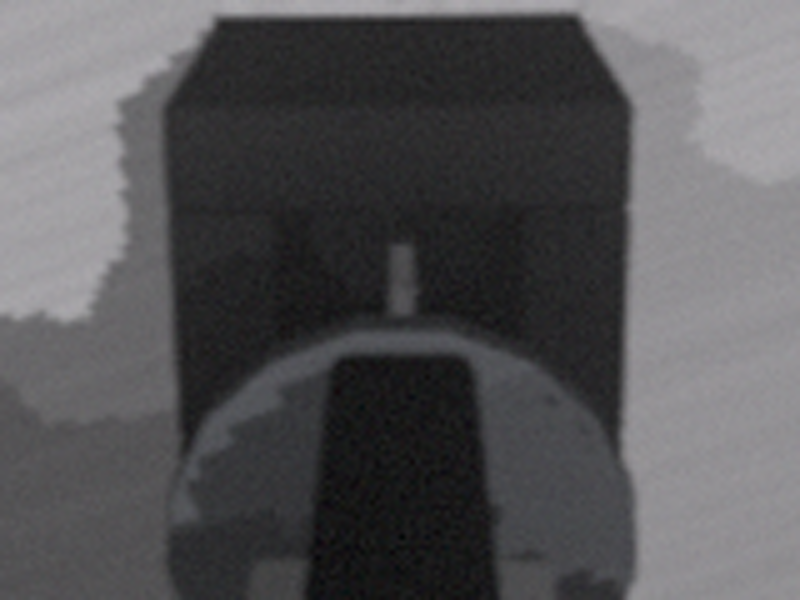

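View pics/r2_s.png

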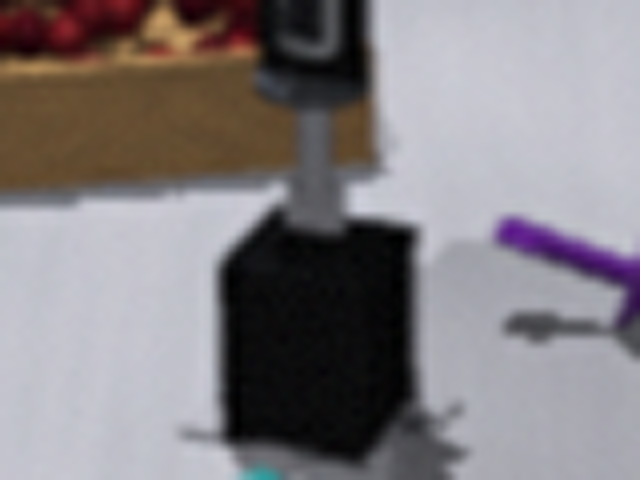

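The blade is centred over the hole: column 400 against hole edges at 278 and 525 in the crop. Lowering now.

```bash
python3 -m handwheel '[[0.01,0,0.4,0,0,0],[0.01,0,0.5,0,0,0],[0,0,0.6,0,0,0],[0,0,0.6,0,0,0],[0,0,0.45,0,0,0],[0,0,0,0,0,0]]'; for i in 1 2 ; do python3 -m handwheel '[[0,0,0.05,0,0,0],[0,0,0,0,0,0]]'; done
```

```text
clock: 26.82
position: [0.4374, 0.3143, 0.1051]
tool_rot: [3.141, -0.001, 2.788]
force: [-0.1, -0.6, -1.1]
grip_width: 0.0132
clock: 27.08
position: [0.438, 0.3145, 0.1051]
tool_rot: [3.14, -0.0, 2.788]
force: [0.1, -0.1, -1.6]
grip_width: 0.0131
clock: 27.32
position: [0.4379, 0.3144, 0.1035]
tool_rot: [3.14, -0.0, 2.788]
force: [0.4, -0.9, 0.1]
grip_width: 0.0129
```

```bash
for i in 1 2 3; do python3 -m handwheel '[[0,0,0.03,0,0,0],[0,0,0,0,0,0]]'|grep -E "pos|force"; done
```

```text
position: [0.4378, 0.3144, 0.1027]
force: [0.4, -0.3, -1.2]
position: [0.4378, 0.3144, 0.1019]
force: [-0.1, 0.8, -0.9]
position: [0.4378, 0.3145, 0.1017]
force: [-2.2, -2.3, 10.4]
```

Resting at z = 0.1017, the same height as at the grasp, with 10 N. Releasing.

```bash
python3 -m handwheel '[[0,0,0,0,0,0],[0,0,0,0,0,0],[0,0,0,0,0,0],[0,0,0,0,0,0],[0,0,0,0,0,0],[0,0,0,0,0,0]]' -1; python3 -m handwheel '[[0,0,-0.3,0,0,0],[0,0,-0.6,0,0,0],[0,0,-0.9,0,0,0],[0,0,-0.9,0,0,0],[0,0,-0.9,0,0,0],[0,0,-0.9,0,0,0],[0,0,-0.5,0,0,0],[0,0,0,0,0,0]]'; python3 - <<'E'
from plan import *
import pickle
P={n:bot.grab_frame(n) for n in("side","scene","wrist")};p0,T0,s=now();pickle.dump((P,s),open("z1.pkl","wb"))
for n in P:
    cv2.imwrite(f"pics/z1_{n}.png",np.array(P[n]["pixels"]))
    print(n,proj(P[n],[[.4378,.3144,.148],[.4378,.3144,.085]]).round(1).tolist())
crop(P["side"],310,165,100,80,8,"z1_sc.png")
E
```

```text
clock: 28.82
position: [0.4378, 0.3144, 0.1012]
tool_rot: [3.14, -0.001, 2.788]
force: [0.4, -0.6, 0.4]
grip_width: 0.0858
clock: 29.82
position: [0.4381, 0.3143, 0.2269]
tool_rot: [3.14, 0.0, 2.788]
force: [0.0, -0.1, -1.1]
grip_width: 0.0856
side [[302.3, 141.5], [302.4, 159.5]]
scene [[409.3, 153.0], [405.9, 168.3]]
wrist [[318.4, 210.7], [318.3, 185.4]]
```

View pics/z1_sc.png

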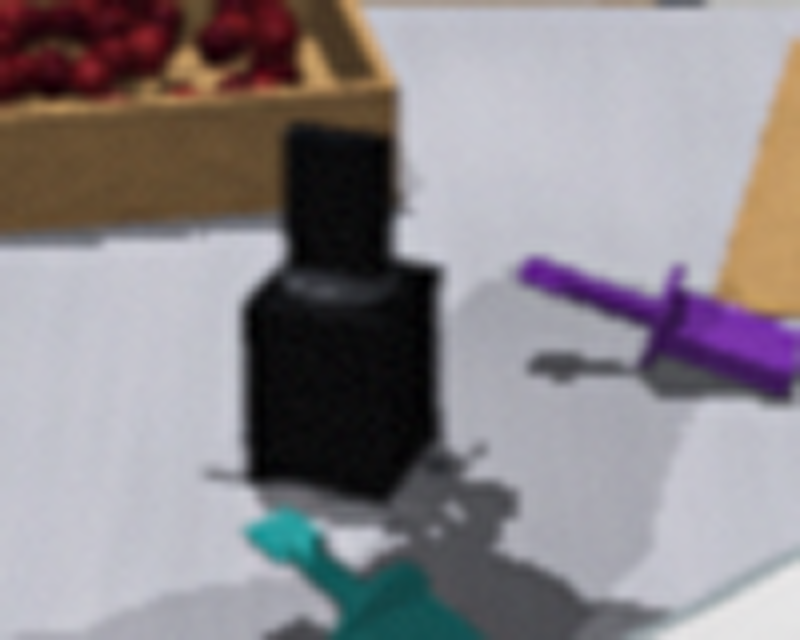

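View pics/z1_wrist.png

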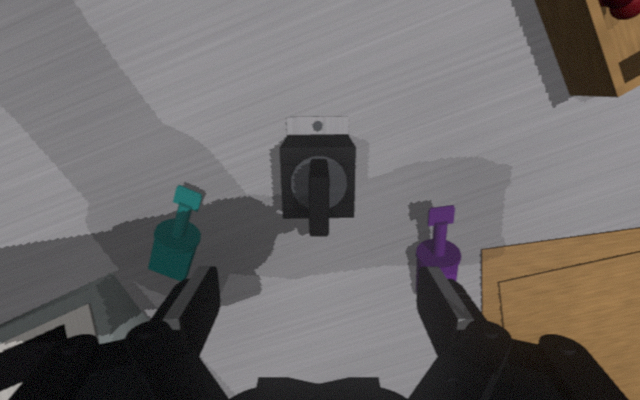

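View pics/z1_scene.png

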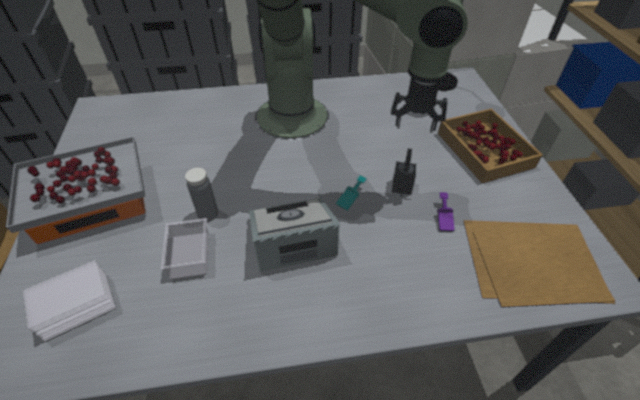

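View pics/z1_side.png

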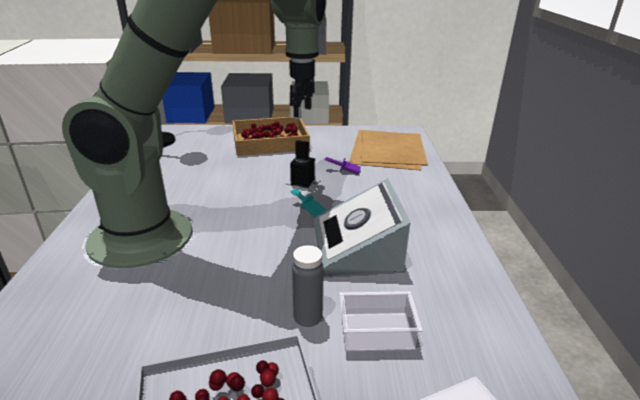

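The side view shows the key upright with its top at (302,141), where 302.3,141.5 is predicted for fully down, and the collar is on the block. The bottle (scene 199,195) and punnet (188,252) have not moved, and the gripper is clear. Handing in.

```bash
python3 - <<'E'
from workcell import bot
print(bot.job_done())
E
```

```text
the job is handed in; nothing more can be done
None
```

I locked the cover with the black key, stood the key back in its holder and let go. I handed the job in at about 30 s; it returned no verdict.

- **Lock:** The key turned about 99° clockwise, kept pressed in at 24–36 N. It stopped sinking about 4.5 mm deeper than at the start, and the moment climbed steadily to 1.1 N m, which is the hard stop. The pictures show the slot turned 88.5° ± 1°, which fits a locked lock given where it started.
- **Key:** It came to rest at the height where I grasped it (z = 0.1017 m). After release it stands upright within 1 px of the predicted fully-down position.
- **Bystanders:** The bottle and the punnet are where they were. Only the key touched the labeller.

**Checks that disagreed or fell short:**
- **Wrong wrist bend:** My first approach ran into the limits of joints 5 and 6. I backed off and came in with the wrist bent the other way. On the way joints 5, 6 and 7 sat right at their limits. The worst reading was 0.0017 rad past on joint 5, about the size of sensor noise.
- **Look-alikes fell over:** The teal and purple keys stood in the first pictures and were lying down by about 6 s. The gripper was never closer than about 60 mm to either.
- **Height offset:** The single-view wrist fit read the holder top and the key tip 4–6 mm too low. I used the two-view and contact heights instead.

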